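Set the retaining fence and do up its wing nut

TASK

Stop the peg basket from creeping along the shelf when the washer spins: with a fingertip, push the upright steel fence along its rail until it rests against the side of the basket, without shoving the basket along. Then do up the loose wing nut on the rail, pushing its wings round clockwise (seen from above) with a fingertip, stroke after stroke, until it will turn no further, and come away. Nothing is to be picked up, and all the other things stay where they are.

Things in the scene. Friction and masses are not known exactly. Their poses are not given: they have to be found in the camera images.
- rail: Fixed aluminium rail on the white shelf: base 100 mm (x) by 200 (y from -110 to +90), 4 thick, with an upstand 26 high along its far edge (near face at x = +46) that leaves no room for a finger round the far side of the nut. Origin on the shelf surface straight under the nut's vertical axis; x points across the rail to the upstand, y along it towards the basket, z up.
- fence (a joint): Slide of the steel fence along the rail's +y, in m, from 0 (start) to 0.07; about 2.5 N of friction, stays where left. Its upright plate is 100 mm wide (rail x -60 to +40), 4 thick, 4 to 60 above the shelf; the face to push, on the nut's side, is at rail y = 105 mm + joint value. Its flat slotted strap (40 wide, top 8 above the shelf) runs under the nut.
- fence_face (a point): Middle of the upright plate's far face, the one that is to rest against the basket: rail x = -10 mm, y = 109 mm + fence joint value, 32 mm above the shelf.
- wing_nut (a joint): Angle of the wing nut in rad, growing clockwise seen from above. It starts between 0 and 2 and meets a firm stop, done up, at 7.5. It turns in place without noticeably sinking, takes about 0.045 N m to turn and stays where left. At 0 the wings lie along the rail's y axis with wing_end towards +y.
- nut_centre (a point): Point on the wing nut's vertical axis, half-way up its wings, 31 mm above the shelf. Steel nut with a round hub 26 mm across; two flat upright wings opposite one another, each 5 mm thick, reaching 36 mm from the axis and standing from 19 to 44 mm above the shelf.
- wing_end (a point): Outer end of one of the two (alike) wings, 36 mm from the axis, 31 mm above the shelf.
- basket: Blue plastic peg basket with closed lid, loose, about 0.5 to 1 kg, 130 x 130 mm, 87 high with the lid's low grip. Origin at the centre of its underside. It stands square to the rail beyond the fence plate; the side facing the fence is at y = -65 mm in its own frame, 18 to 45 mm from the plate at the start.
- dish: small round white ceramic coin dish, 80 mm across and 22 high. Bystander, not to be disturbed. Origin at the centre of its underside.
- peg: stainless steel spring-clip peg lying on the shelf, 75 x 14 x 12 mm. Bystander, not to be disturbed. Origin at the centre of its underside.
- brush: stain brush with a wooden handle, lying. Bystander, not to be disturbed.
- spray: closed green spray bottle, 68 mm across and about 200 high. Bystander, not to be disturbed. Origin at the centre of its underside.
- jar: closed jar, 72 mm across and 85 high. Bystander, not to be disturbed. Origin at the centre of its underside.
- scoop: white plastic measuring mug, 66 mm across and 60 high. Bystander, not to be disturbed. Origin at the centre of its underside.
Mind the look-alikes: they are no part of the job. Of the things like the basket, leave any that is orange; of the rest the smaller one is meant. What is shaped like the rail but blue is not meant.

How it is judged:
By the outcome, as a careful person would: the job done as asked, in the order asked, and still so for the second after the job is handed in, with the robot touching nothing.
It also fails if it takes over 67 s, if anything falls off the work surface, if the arm or the gripper's body presses on something with over 40 N, if the wrist force passes 120 N, or if a joint passes its speed limit or range.

ROBOT

A 7-joint arm with a two-finger parallel gripper is mounted at the origin on the work surface. World frame = base frame: x ahead of the robot, y to its left, z up, the work surface at z = 0. Lengths are in m, angles in rad, forces in N, time in s.
With the tool pointing down it reaches from about 0.4 to 0.875 m from the base axis. Payload 19.3 kg.
Tool frame: the origin (TCP) lies where the fingers leave the gripper's body, on its centre line; the fingertips stand 73 mm ahead of it and the grasp point (between the pads) lies 54 mm ahead of it; z points along the fingers, y is the direction in which the jaws open and shut (so a half turn about z gives the same grasp; the last joint's range is limited). The gripper opens to 85 mm and grips with 20 to 120 N. Pads are 22 mm wide; open, the fingers measure 114 mm over their backs; the gripper's body (76 mm by 85 mm) begins 54 mm behind the grasp point. The pads swing forward as they close: fully open they stand 13 mm farther back than shut.
Start: joints at [1.102, 0.521, -0.036, 1.599, 0.021, 1.021, -0.113], TCP at [0.243, -0.576, 0.304] pointing down, gripper open.
Joint ranges: [-2.91, 2.91], [-0.3, 2.13], [-1.5, 1.42], [0.17, 2.43], [-1.26, 4.41], [0.16, 1.93], [-2.52, 2.52]. Speed limits (rad/s): [1.89, 1.89, 2.39, 2.39, 3.01, 3.01, 3.01].

INTERFACE

Orientations are given as a rotation vector (axis times angle).
In Python, from bench import bot, eyes gives the robot as it stands.
- The arm moves only by the tool play_rows, never from a script. Its argument "moves" is a list that holds one entry, the list of rows, each a list of 7 numbers: the turn, a rotation vector about the tool's x, y, z in rad, then the shift along the tool's x, y, z in mm, then the closure, from -1 (fully open) to 1 (shut), so that 0 is half open. A call has 1 to 12 rows; each row shifts and turns the commanded pose from where the row before left it, along the tool's axes as they then stand; what a row does not reach is not made up. A row lasts 1/10 s, in which the tool goes at most 50 mm and 8.59 degrees, less where a joint would pass 70% of its speed; a pose out of reach is approached as far as the arm can. A call is refused whole if a number of a shift passes 50 or a number of a turn 0.15, either way. A call with a gripper value outside its range is refused whole. The fingers move at their own pace and stop on an object; "squeeze" is the grip in N (left out, the last holds). Time passes only in rows, so rows that do not move let the fingers close. It gives the time, the measured TCP pose, the force and the opening at its end, in the units of the state.
- bot.get_obs(): the state, without advancing time (a new reading comes with each control period).
- eyes.camera(name): name is "side" or "top" or "wrist"; returns a dict with "color" (384x512x3 uint8, red, green, blue), "mtx" (3x3 intrinsics, pixels), "cam_to_world" (4x4, takes a point from camera to world coordinates); the wrist camera has in their place "T_tool_cam" (4x4, takes a point from camera to tool coordinates, whose origin is the TCP and whose axes are the flange's). Camera axes: x right, y down, z forward; pixel columns grow to the right and rows downward; lengths in m; the calibration is good to about 2 mm. The wrist camera is an equidistant fisheye: a pixel r from the principal point sees the ray r / f radians off the axis. A picture is of the moment at which its call begins: read the wrist's pose just before it. There is no depth.
- bot.job_done(): hands the job in, once; it reports no verdict.
The state is a dict: "clock": time; "joint_pos": joint angles; "joint_velocities": joint speeds; "joint_efforts": joint torques, N m; "tcp_pos": TCP position; "orientation": TCP orientation; "contact_force": force on the tool from outside, world axes, zero at the start; "wrist_torque": the same for the moment, N m; "opening": finger opening in m.
Only numpy, scipy, OpenCV 4.12 (cv2) and the standard library are available. Lean on these libraries where they do the work, as an engineer would, in place of code of your own. Each camera call takes 0.05 s, during which the arm holds its last target.

## Working session

There is one attempt and no reset: what is moved stays moved. The work goes in short steps, Python scripts to look and compute and a tool call to move; the robot and the scene stay as the last step left them, time stands still between calls to the robot, and variables do not carry over. Pictures are saved under pics/ and viewed, and the job is handed in when it is done.

Besides the shell and the picture viewer there is one more tool, called after "Request:" by a JSON object that holds its "method" and its "body". play_rows: Moves the arm, as the interface text tells. Its arguments: {"type":"object","properties":{"moves":{"type":"array"},"squeeze":{"type":"number"}},"required":["moves"]}

```bash
ls; mkdir -p pics; python3 - <<'E'
from bench import bot,eyes
import cv2
o=bot.get_obs();print(o)
for n in("side","top","wrist"):
    c=eyes.camera(n);cv2.imwrite(f"pics/{n}0.png",c["color"][:,:,::-1]);print(n,c["mtx"].tolist(),c.get("cam_to_world",c.get("T_tool_cam")).round(4).tolist())
E
```

```text
pics
{'clock': 0.0, 'joint_pos': array([ 1.10179148,  0.52204155, -0.03633249,  1.59997073,  0.02120316,
        1.02108614, -0.11283542]), 'joint_velocities': array([ 0.00031484, -0.00083953, -0.000917  ,  0.00205449,  0.00144925,
       -0.00034398, -0.0005435 ]), 'joint_efforts': array([ 3.87241471e-04, -9.27129936e+01,  1.97998300e+00, -3.69930625e+01,
        1.77989923e-02,  8.24909192e-03, -5.30180409e-05]), 'tcp_pos': array([ 0.24258093, -0.57574561,  0.30332181]), 'orientation': array([-3.07829602e+00, -6.22022535e-01,  4.68937770e-04]), 'contact_force': array([1.19848249, 0.38331164, 0.16747748]), 'wrist_torque': array([ 0.02685979,  0.02479615, -0.00542851]), 'opening': 0.0860325634685047}
side [[491.66998549061816, 0.0, 257.5443954553364], [0.0, 491.66998549061816, 190.5672614015235], [0.0, 0.0, 1.0]] [[-0.7952, -0.3781, 0.474, -0.3245], [-0.6063, 0.5017, -0.617, 0.9909], [-0.0045, -0.778, -0.6282, 1.0483], [0.0, 0.0, 0.0, 1.0]]
top [[378.1325631972407, 0.0, 257.96685772816363], [0.0, 378.1325631972407, 184.8996931344597], [0.0, 0.0, 1.0]] [[-0.0204, -0.9974, 0.0698, 0.3699], [-0.9998, 0.0201, -0.0046, -0.0132], [0.0032, -0.0699, -0.9976, 1.1011], [0.0, 0.0, 0.0, 1.0]]
wrist [[297.3186396354542, 0.0, 256.11408976705843], [0.0, 297.3186396354542, 188.85882218551103], [0.0, 0.0, 1.0]] [[-0.0009, -0.9521, -0.3056, 0.0791], [1.0, -0.0008, -0.0006, -0.0003], [0.0003, -0.3056, 0.9521, -0.0698], [0.0, 0.0, 0.0, 1.0]]
```

View pics/side0.png

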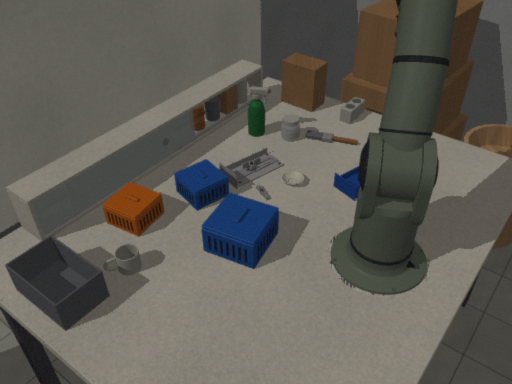

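View pics/top0.png

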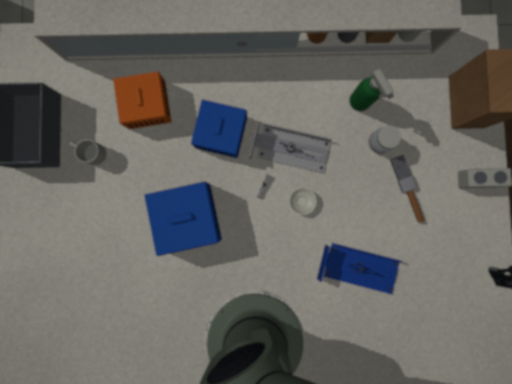

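View pics/wrist0.png

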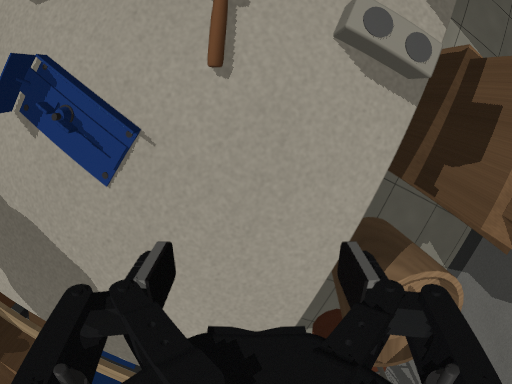

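```bash
python3 - <<'E'
import cv2
a=cv2.imread("pics/top0.png")[90:210,180:350];cv2.imwrite("pics/topc.png",cv2.resize(a,None,fx=4.7,fy=4.7,interpolation=cv2.INTER_CUBIC)[:600])
a=cv2.imread("pics/side0.png")[120:220,165:305];cv2.imwrite("pics/sidec.png",cv2.resize(a,None,fx=5.7,fy=5.7,interpolation=cv2.INTER_CUBIC))
E
```

```text
(no output)
```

View pics/topc.png

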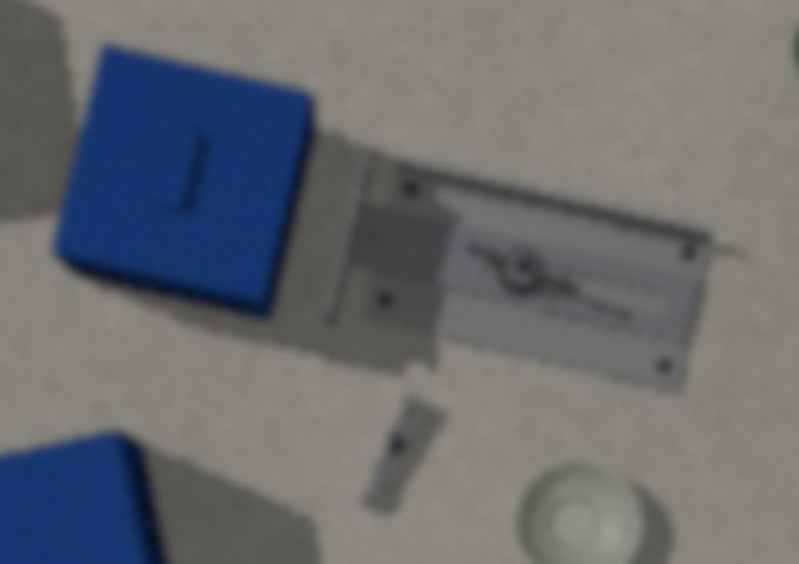

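View pics/sidec.png

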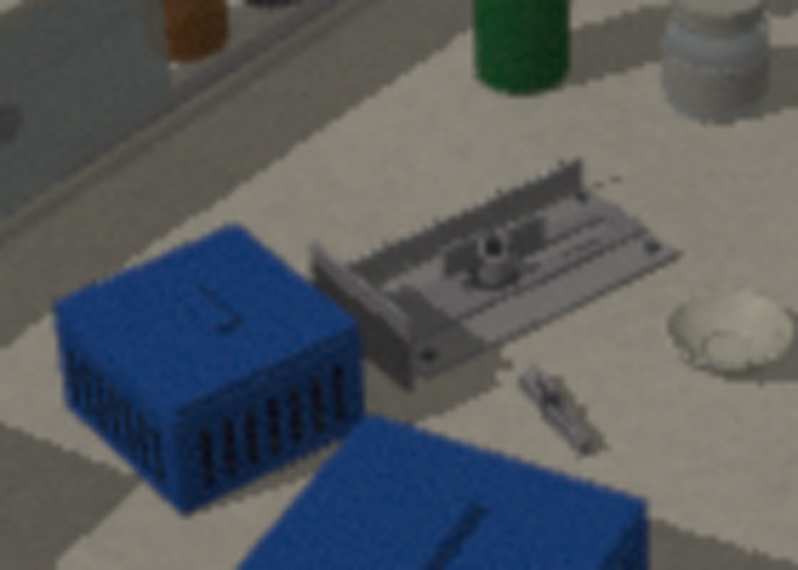

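```bash
cat > h.py <<'E'
import numpy as np,cv2
from scipy.spatial.transform import Rotation as R
from bench import bot,eyes
def ray(c,uv,z,o=None):
    K=c["mtx"];u,v=uv
    x=(u-K[0,2])/K[0,0];y=(v-K[1,2])/K[1,1]
    if "T_tool_cam" in c:
        r=np.hypot(x,y);s=np.sin(r)/r if r>1e-9 else 1
        d=np.array([x*s,y*s,np.cos(r)])
        T=np.eye(4);T[:3,:3]=R.from_rotvec(o["orientation"]).as_matrix();T[:3,3]=o["tcp_pos"]
        T=T@c["T_tool_cam"]
    else:
        d=np.array([x,y,1.]);T=c["cam_to_world"]
    d=T[:3,:3]@d;p=T[:3,3]
    return p+d*(z-p[2])/d[2]
def proj(c,P,o=None):
    if "T_tool_cam" in c:
        T=np.eye(4);T[:3,:3]=R.from_rotvec(o["orientation"]).as_matrix();T[:3,3]=o["tcp_pos"]
        T=T@c["T_tool_cam"]
    else: T=c["cam_to_world"]
    q=T[:3,:3].T@(np.asarray(P)-T[:3,3]);K=c["mtx"]
    if "T_tool_cam" in c:
        r=np.hypot(q[0],q[1]);a=np.arctan2(r,q[2]);q=np.array([q[0]/r*a,q[1]/r*a,1])
    return K[0,0]*q[0]/q[2]+K[0,2],K[1,1]*q[1]/q[2]+K[1,2]
def z2w(C,th,p):  # rail->world, mm local
    r=np.array([[np.cos(th),-np.sin(th)],[np.sin(th),np.cos(th)]])
    return np.r_[np.array(C)[:2]+r@np.array(p[:2])/1e3,p[2]/1e3]
E
python3 - <<'E'
from h import *
t=eyes.camera("top");s=eyes.camera("side")
T=lambda a,b:(180+a/4.7-.4,90+b/4.7-.4)
S=lambda a,b:(165+a/5.7-.4,120+b/5.7-.4)
for n,uv,z in [("corner -50,-110",T(682,391),.004),("edge bottom",T(436,336),.004),("upst end top",T(712,234),.026),("upst other",T(405,163),.026),("nut",T(524,270),.044),("plate top far",T(372,152),.06),("plate top near",T(332,320),.06),("bk tl",T(105,47),.08),("bk tr",T(314,96),.08),("bk br",T(270,312),.08),("bk bl",T(60,248),.08)]:
    print(n,ray(t,uv,z).round(4))
for n,uv,z in [("corner -50,-110",S(680,255),.004),("edge",S(415,388),.004),("upst end",S(580,160),.026),("upst end",S(347,270),.026),("nut",S(494,240),.044),("plate far",S(314,245),.06),("plate near",S(411,333),.06),
 ("bk1",S(235,225),.08),("bk2",S(360,325),.08),("bk3",S(178,410),.08),("bk4",S(55,302),.08)]:
    print("side",n,ray(s,uv,z).round(4))
E
```

```text
corner -50,-110 [ 0.4781 -0.2136  0.004 ]
edge bottom [ 0.5155 -0.0617  0.004 ]
upst end top [ 0.5721 -0.2311  0.026 ]
upst other [ 0.6198 -0.0442  0.026 ]
nut [ 0.5491 -0.1137  0.044 ]
plate top far [ 0.6189 -0.0237  0.06  ]
plate top near [0.5188 0.0019 0.06  ]
bk tl [0.6795 0.1313 0.08  ]
bk tr [0.648  0.0097 0.08  ]
bk br [0.5213 0.0374 0.08  ]
bk bl [0.5612 0.1586 0.08  ]
side corner -50,-110 [ 0.4789 -0.2124  0.004 ]
side edge [ 0.5278 -0.006   0.004 ]
side upst end [ 0.5744 -0.2343  0.026 ]
side upst end [ 0.6172 -0.0504  0.026 ]
side nut [ 0.5485 -0.1104  0.044 ]
side plate far [ 0.6184 -0.0233  0.06  ]
side plate near [0.5162 0.0092 0.06  ]
side bk1 [0.6504 0.0101 0.08  ]
side bk2 [0.5272 0.0407 0.08  ]
side bk3 [0.5575 0.1599 0.08  ]
side bk4 [0.6819 0.1298 0.08  ]
```

Candidates in the top view: rails are grey (295,150) and blue (362,268), so I take the grey one. Baskets are orange (141,99), small blue (220,128) and large blue (183,218), so I take the small blue one beyond the grey rail's fence, as the crop confirms. First I turn the tool so that its x lies along the rail's y, with the fingers shut.

Request:
{"method": "play_rows", "body": {"moves": [[[0,0,-0.132,0,0,0,1],[0,0,-0.132,0,0,0,1],[0,0,-0.132,0,0,0,1],[0,0,-0.132,0,0,0,1],[0,0,-0.132,0,0,0,1],[0,0,-0.132,0,0,0,1],[0,0,-0.132,0,0,0,1],[0,0,0,0,0,0,1]]]}}

```text
clock: 1.05
tcp_pos: [0.2425, -0.576, 0.3038]
orientation: [-2.477, -1.932, -0.0]
contact_force: [0.6, 0.0, -0.3]
opening: 0.0001
```

```bash
cat >> h.py <<'E'
def tool(P,o=None):
    o=o or bot.get_obs(); m=R.from_rotvec(o["orientation"]).as_matrix()
    return (m.T@(np.asarray(P)-o["tcp_pos"]))*1e3
def yaw(o=None):
    o=o or bot.get_obs(); m=R.from_rotvec(o["orientation"]).as_matrix()
    return np.degrees(np.arctan2(m[1,0],m[0,0])),m[:,2]
E
python3 -c "
from h import *
print(yaw(),bot.get_obs()['tcp_pos'],bot.get_obs()['opening'],tool([.537,-.173,.303]))"
```

```text
(np.float64(75.91561776680643), array([ 1.41683011e-04,  3.33004572e-04, -9.99999935e-01])) [ 0.24247344 -0.57599428  0.30375942] 5.8258970916044574e-05 [462.55254349 187.60365346   0.9353528 ]
```

Request:
{"method": "play_rows", "body": {"moves": [[[0,0,0,38.5,15.6,0,1],[0,0,0,38.5,15.6,0,1],[0,0,0,38.5,15.6,0,1],[0,0,0,38.5,15.6,0,1],[0,0,0,38.5,15.6,0,1],[0,0,0,38.5,15.6,0,1],[0,0,0,38.5,15.6,0,1],[0,0,0,38.5,15.6,0,1],[0,0,0,38.5,15.6,0,1],[0,0,0,38.5,15.6,0,1],[0,0,0,38.5,15.6,0,1],[0,0,0,38.5,15.6,0,1]]]}}

```text
clock: 2.25
tcp_pos: [0.5383, -0.1726, 0.304]
orientation: [2.484, 1.923, 0.0]
contact_force: [0.4, -0.8, -0.0]
opening: -0.0
```

Request:
{"method": "play_rows", "body": {"moves": [[[0,0,0,0,0,0,1],[0,0,0,0,0,0,1],[0,0,0,0,0,0,1]]]}}

```text
clock: 2.55
tcp_pos: [0.5371, -0.1749, 0.3038]
orientation: [2.482, 1.926, -0.001]
contact_force: [-0.5, -0.2, -0.2]
opening: -0.0002
```

```bash
python3 -c "
from h import *
o=bot.get_obs();w=eyes.camera('wrist');print(yaw(o),o['tcp_pos'])
import pickle;pickle.dump((o,w),open('w1.pkl','wb'))
cv2.imwrite('pics/w1.png',cv2.resize(w['color'][:,:,::-1],(768,576),interpolation=cv2.INTER_CUBIC))"
```

```text
(np.float64(75.60642147400975), array([-4.53094541e-04, -4.25249819e-04, -9.99999807e-01])) [ 0.53711263 -0.17491347  0.30380868]
```

View pics/w1.png

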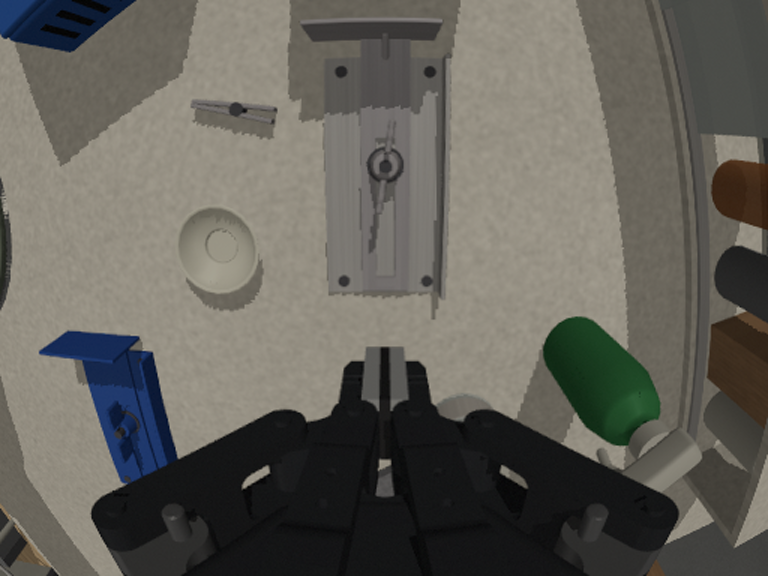

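```bash
python3 -c "
import cv2
w=cv2.imread('pics/w1.png')
a=w[10:310,280:480];cv2.imwrite('pics/w1c.png',cv2.resize(a,None,fx=2,fy=2))
a=w[100:250,320:460];cv2.imwrite('pics/w1d.png',cv2.resize(a,None,fx=4,fy=4,interpolation=cv2.INTER_CUBIC))"
```

```text
(no output)
```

View pics/w1d.png

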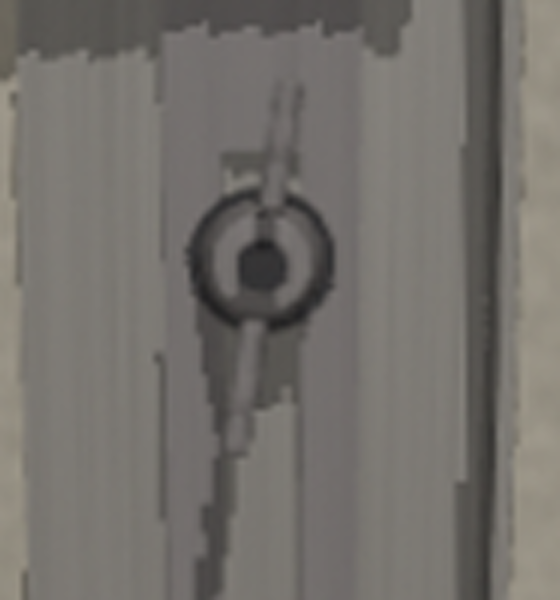

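View pics/w1c.png

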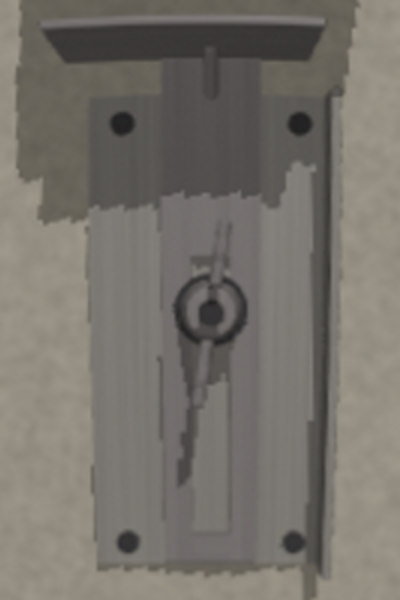

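```bash
python3 - <<'E'
from h import *
import pickle
o,w=pickle.load(open('w1.pkl','rb'))
P=lambda a,b:((280+a/2)/1.5-.2,(10+b/2)/1.5-.2)
D=lambda a,b:((320+a/4)/1.5-.2,(100+b/4)/1.5-.2)
pts={}
for n,uv,z in [("BL -50,-110",P(98,568),.004),("TL -50,90",P(90,97),.004),("plate L -60,109",P(41,20),.06),("plate R 40,109",P(326,17),.06),("hub",D(262,263),.044),("wing far",D(288,83),.044),("wing near",D(235,452),.044)]:
    pts[n]=ray(w,uv,z,o);print(n,pts[n].round(4))
for a,b in [("BL -50,-110","TL -50,90"),("wing near","wing far"),("plate L -60,109","plate R 40,109")]:
    d=pts[b]-pts[a];print(a,np.degrees(np.arctan2(d[1],d[0])),np.hypot(*d[:2]))
print((pts["wing near"]+pts["wing far"])/2)
th=np.radians(-14.2);r=np.array([[np.cos(th),-np.sin(th)],[np.sin(th),np.cos(th)]])
for n,l in [("BL -50,-110",(-50,-110)),("TL -50,90",(-50,90)),("plate L -60,109",(-60,109)),("plate R 40,109",(40,109))]:
    print(n,"C=",pts[n][:2]-r@np.array(l)/1e3)
E
```

```text
BL -50,-110 [ 0.4777 -0.2106  0.004 ]
TL -50,90 [ 0.5286 -0.0151  0.004 ]
plate L -60,109 [0.5234 0.0057 0.06  ]
plate R 40,109 [ 0.6195 -0.0191  0.06  ]
hub [ 0.554  -0.1136  0.044 ]
wing far [ 0.5668 -0.0825  0.044 ]
wing near [ 0.5403 -0.1465  0.044 ]
BL -50,-110 75.40407009334177 0.2020135364684225
wing near 67.495567664138 0.06926804934119558
plate L -60,109 -14.454216111044794 0.0991938504289104
[ 0.55356765 -0.11449209  0.044     ]
BL -50,-110 C= [ 0.55314006 -0.11622915]
TL -50,90 C= [ 0.55498611 -0.11462425]
plate L -60,109 C= [ 0.55483801 -0.11471858]
plate R 40,109 C= [ 0.55394758 -0.11494725]
```

```bash
cat >> h.py <<'E'
C=np.array([.554,-.115]);TH=np.radians(-14.5)
def W(x,y,z): return z2w(C,TH,(x,y,z))
def L(p):
    c,s=np.cos(TH),np.sin(TH);d=(np.asarray(p)[:2]-C)*1e3
    return np.array([c*d[0]+s*d[1],-s*d[0]+c*d[1],p[2]*1e3])
E
python3 - <<'E'
from h import *
t=eyes.camera("top");s=eyes.camera("side");bas=[ray(t,(180+a/4.7-.4,90+b/4.7-.4),.08) for a,b in[(314,96),(270,312)]]
print([L(b) for b in bas]); print([L(p) for p in [[.6504,.0101,.08],[.5272,.0407,.08]]])
o=bot.get_obs();print(L(o["tcp_pos"]),tool(W(-10,72,200)),tool(W(-10,72,108)))
E
```

```text
[array([ 59.75228566, 144.21326585,  80.        ]), array([-69.78358713, 139.41415621,  80.        ])]
[array([ 62.00689403, 145.2519022 ,  80.        ]), array([-64.93052339, 144.0304035 ,  80.        ])]
[ -1.33540485 -62.39409658 303.93057531] [134.44482588  -8.33596904 103.89183462] [134.47178863  -8.32872115 195.89183039]
```

Request:
{"method": "play_rows", "body": {"moves": [[[0,0,0,33.6,-2.1,0,1],[0,0,0,33.6,-2.1,0,1],[0,0,0,33.6,-2.1,0,1],[0,0,0,33.6,-2.1,0,1],[0,0,0,0,0,35,1],[0,0,0,0,0,35,1],[0,0,0,0,0,35,1],[0,0,0,0,0,35,1],[0,0,0,0,0,30,1],[0,0,0,0,0,26,1],[0,0,0,0,0,0,1],[0,0,0,0,0,0,1]]]}}

```text
clock: 3.9
tcp_pos: [0.5625, -0.042, 0.1084]
orientation: [-2.48, -1.928, 0.0]
contact_force: [0.6, 1.2, 0.5]
opening: 0.0
```

```bash
cat > look.py <<'E'
from h import *
import sys,pickle
n=sys.argv[1]
o=bot.get_obs();print("L",L(o["tcp_pos"]).round(1),"yaw",round(yaw(o)[0],2),"F",o["contact_force"].round(1),"t",o["clock"])
w=eyes.camera('wrist')
pickle.dump((o,w),open(n+'.pkl','wb'))
cv2.imwrite(f'pics/{n}.png',cv2.resize(w['color'][:,:,::-1],(768,576),interpolation=cv2.INTER_CUBIC))
E
python3 look.py w2
```

```text
L [-10.1  72.7 108.4] yaw 75.74 F [0.6 1.2 0.5] t 3.9
```

View pics/w2.png

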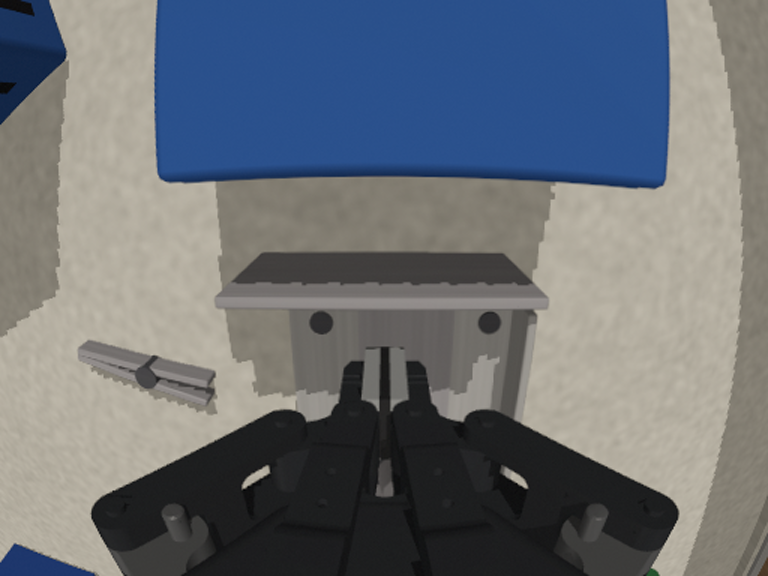

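```bash
python3 - <<'E'
from h import *
import pickle
o,w=pickle.load(open('w2.pkl','rb'))
Q=lambda a,b:(a/1.5-.2,b/1.5-.2)
for n,uv,z in [("plate bottom",Q(383,253),.004),("plate top far",Q(383,297),.06),("plate top near",Q(383,307),.06),("pl L",Q(215,308),.06),("pl R",Q(548,307),.06),("bk c",Q(383,177),.08),("bk c",Q(383,177),.0),("bkL",Q(160,182),.08),("bkR",Q(664,187),.08)]:
    print(n,z,L(ray(w,uv,z,o)).round(1))
E
```

```text
plate bottom 0.004 [-10.5 108.8   4. ]
plate top far 0.06 [-10.3 109.9  60. ]
plate top near 0.06 [-10.3 106.9  60. ]
pl L 0.06 [-60.5 106.1  60. ]
pl R 0.06 [ 38.7 106.7  60. ]
bk c 0.08 [-10.3 144.8  80. ]
bk c 0.0 [-10.6 139.    0. ]
bkL 0.08 [-63.6 145.6  80. ]
bkR 0.08 [ 60.3 146.   80. ]
```

Request:
{"method": "play_rows", "body": {"moves": [[[0,0,0,6,0,0,1],[0,0,0,6,0,0,1],[0,0,0,5,0,0,1],[0,0,0,5,0,0,1],[0,0,0,5,0,0,1],[0,0,0,5,0,0,1],[0,0,0,5,0,0,1],[0,0,0,5,0,0,1],[0,0,0,4,0,0,1],[0,0,0,2,0,0,1],[0,0,0,0,0,0,1]]]}}

```text
clock: 5.05
tcp_pos: [0.5742, 0.0053, 0.1078]
orientation: [-2.478, -1.93, -0.0]
contact_force: [-0.3, -0.4, -0.1]
opening: 0.0001
```

```bash
python3 look.py w3
```

```text
L [-10.6 121.5 107.8] yaw 75.81 F [-0.3 -0.4 -0.1] t 5.05
```

View pics/w3.png

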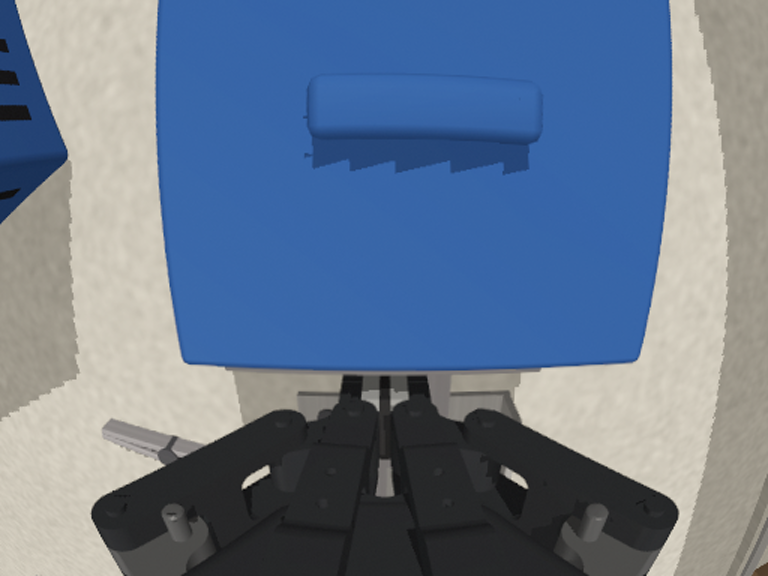

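```bash
cat > st.py <<'E'
from h import *
import sys
n=sys.argv[1]
s=eyes.camera("side")["color"][:,:,::-1];t=eyes.camera("top")["color"][:,:,::-1]
a=cv2.resize(s[130:205,165:265],(800,600),interpolation=cv2.INTER_CUBIC)
cv2.imwrite(f"pics/{n}s.png",a)
cv2.imwrite(f"pics/{n}t.png",cv2.resize(t[90:165,185:285],(800,600),interpolation=cv2.INTER_CUBIC))
E
python3 st.py a
```

```text
(no output)
```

View pics/as.png

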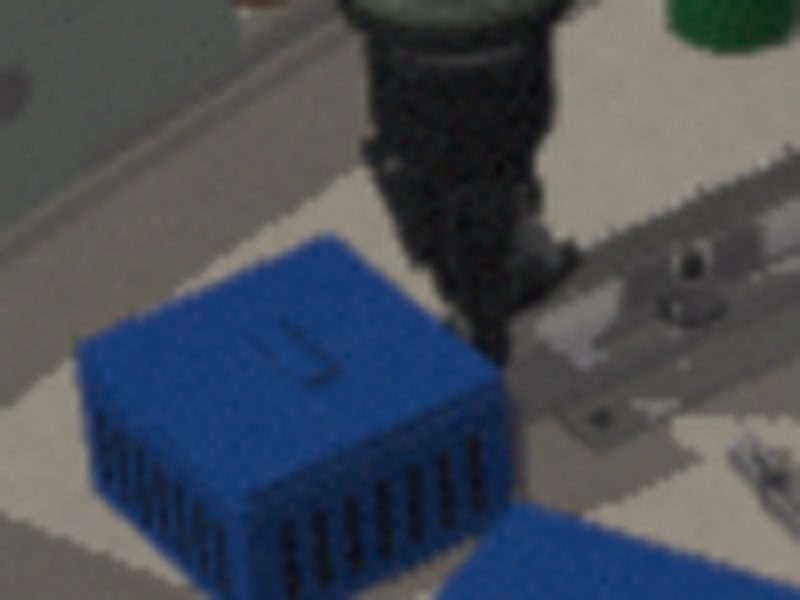

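View pics/at.png

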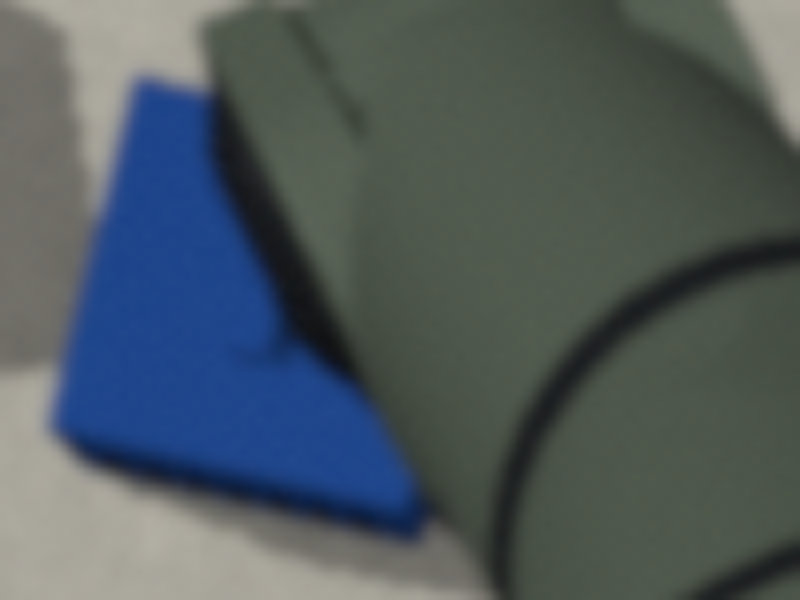

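Request:
{"method": "play_rows", "body": {"moves": [[[0,0,0,2,0,0,1],[0,0,0,2,0,0,1]]]}}

```text
clock: 5.4
tcp_pos: [0.575, 0.0084, 0.1078]
orientation: [-2.48, -1.929, 0.001]
contact_force: [-1.3, -3.5, -0.0]
opening: -0.0
```

Request:
{"method": "play_rows", "body": {"moves": [[[0,0,0,1,0,0,1]]]}}

```text
clock: 5.5
tcp_pos: [0.5753, 0.0097, 0.1078]
orientation: [-2.479, -1.929, 0.001]
contact_force: [-0.6, -2.6, -1.6]
opening: 0.0002
```

```bash
python3 look.py w4; python3 - <<'E'
from h import *
import pickle
# basket lid: near edge & grip in world
for n in("w3","w4"):
    o,w=pickle.load(open(n+'.pkl','rb'));im=w["color"].astype(int)
    m=((im[:,:,2]>120)&(im[:,:,2]-im[:,:,0]>60)).astype(np.uint8)
    col=[np.where(m[:,c])[0].max() for c in(150,180,215,340,390)]
    print(n,col,[L(ray(w,(c,r+.5),.08,o)).round(1)[1] for c,r in zip((150,180,215,340,390),col)])
E
```

```text
L [-10.6 126.1 107.8] yaw 75.79 F [-0.6 -2.6 -1.6] t 5.5
w3 [np.int64(243), np.int64(244), np.int64(246), np.int64(245), np.int64(242)] [np.float64(146.8), np.float64(146.9), np.float64(146.5), np.float64(146.6), np.float64(147.0)]
w4 [np.int64(253), np.int64(254), np.int64(255), np.int64(255), np.int64(252)] [np.float64(146.8), np.float64(147.0), np.float64(147.1), np.float64(146.6), np.float64(146.8)]
```

Request:
{"method": "play_rows", "body": {"moves": [[[0,0,0,-15,0,0,1],[0,0,0,-25,0,0,1],[0,0,0,-15,0,0,1],[0,0,0,0,0,0,1],[0,0,0,0,0,0,1]]]}}

```text
clock: 6.05
tcp_pos: [0.562, -0.0438, 0.108]
orientation: [-2.48, -1.928, -0.001]
contact_force: [1.2, 0.3, -0.3]
opening: -0.0003
```

```bash
python3 look.py w5; python3 -c "
import cv2
a=cv2.imread('pics/w5.png')[150:350,140:700];cv2.imwrite('pics/w5c.png',cv2.resize(a,None,fx=1.4,fy=2.8,interpolation=cv2.INTER_CUBIC))"
```

```text
L [-10.1  70.9 108. ] yaw 75.74 F [ 1.2  0.3 -0.3] t 6.05
```

View pics/w5.png

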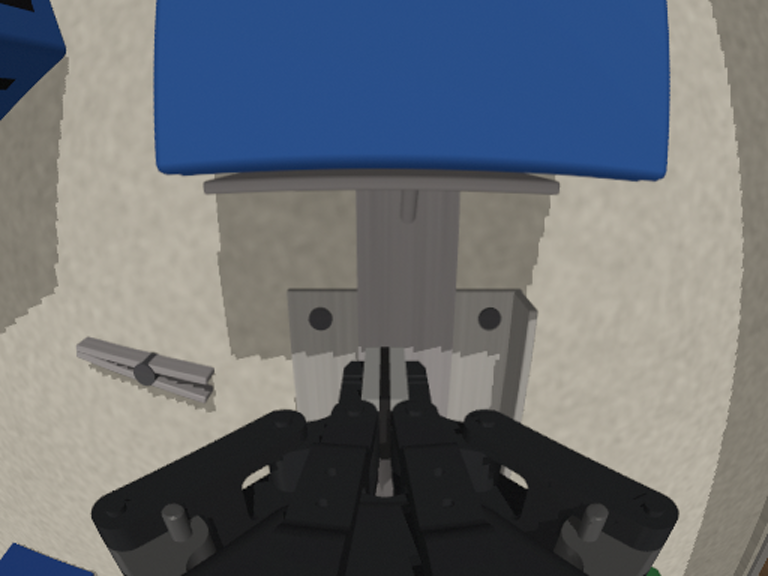

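View pics/w5c.png

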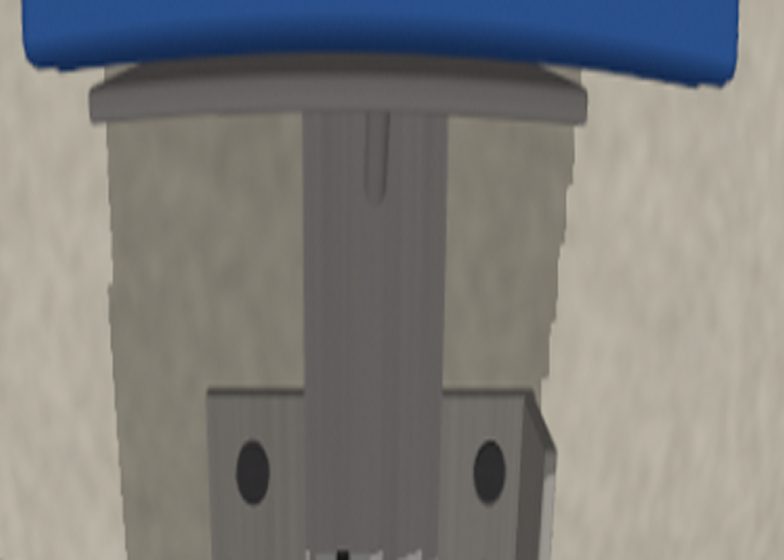

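```bash
python3 - <<'E'
from h import *
import pickle
o,w=pickle.load(open('w5.pkl','rb'))
g=w["color"].astype(int)
for c in(170,200,300,340):print(c,[tuple(g[r,c]) for r in range(108,130)])
Q=lambda a,b:(a/1.5-.2,b/1.5-.2)
for n,uv,z in [("far",Q(383,180.5),.06),("near",Q(383,190),.06),("bk",Q(383,169),.08),("bk",Q(383,169),.06)]:print(n,z,L(ray(w,uv,z,o)).round(1))
E
```

```text
170 [(np.int64(32), np.int64(62), np.int64(111)), (np.int64(31), np.int64(58), np.int64(104)), (np.int64(27), np.int64(53), np.int64(96)), (np.int64(26), np.int64(49), np.int64(90)), (np.int64(22), np.int64(46), np.int64(84)), (np.int64(22), np.int64(44), np.int64(80)), (np.int64(47), np.int64(53), np.int64(69)), (np.int64(63), np.int64(61), np.int64(61)), (np.int64(66), np.int64(63), np.int64(62)), (np.int64(64), np.int64(61), np.int64(60)), (np.int64(66), np.int64(64), np.int64(63)), (np.int64(80), np.int64(77), np.int64(75)), (np.int64(91), np.int64(88), np.int64(87)), (np.int64(100), np.int64(96), np.int64(94)), (np.int64(101), np.int64(97), np.int64(95)), (np.int64(103), np.int64(99), np.int64(97)), (np.int64(104), np.int64(100), np.int64(98)), (np.int64(105), np.int64(101), np.int64(99)), (np.int64(104), np.int64(100), np.int64(98)), (np.int64(99), np.int64(95), np.int64(93)), (np.int64(116), np.int64(112), np.int64(102)), (np.int64(126), np.int64(121), np.int64(110))]
200 [(np.int64(28), np.int64(56), np.int64(102)), (np.int64(27), np.int64(53), np.int64(95)), (np.int64(24), n
[... 2258 characters left out ...]
59)), (np.int64(63), np.int64(61), np.int64(60)), (np.int64(64), np.int64(61), np.int64(60)), (np.int64(75), np.int64(72), np.int64(70)), (np.int64(87), np.int64(84), np.int64(82)), (np.int64(96), np.int64(92), np.int64(90)), (np.int64(99), np.int64(95), np.int64(93)), (np.int64(100), np.int64(96), np.int64(94)), (np.int64(102), np.int64(98), np.int64(96)), (np.int64(103), np.int64(99), np.int64(98)), (np.int64(103), np.int64(99), np.int64(98)), (np.int64(99), np.int64(96), np.int64(95)), (np.int64(103), np.int64(99), np.int64(93)), (np.int64(127), np.int64(122), np.int64(110))]
far 0.06 [-10.4 140.6  60. ]
near 0.06 [-10.4 138.1  60. ]
bk 0.08 [-10.3 144.7  80. ]
bk 0.06 [-10.4 143.6  60. ]
```

Request:
{"method": "play_rows", "body": {"moves": [[[0,0,0,25,0,0,1],[0,0,0,25,0,0,1],[0,0,0,5,0,0,1],[0,0,0,1,0,0,1],[0,0,0,1,0,0,1]]]}}

```text
clock: 6.6
tcp_pos: [0.5758, 0.0112, 0.1078]
orientation: [2.479, 1.929, -0.0]
contact_force: [-0.1, -0.7, 0.1]
opening: 0.0001
```

Request:
{"method": "play_rows", "body": {"moves": [[[0,0,0,0.5,0,0,1]]]}}

```text
clock: 6.7
tcp_pos: [0.5759, 0.0114, 0.1079]
orientation: [2.48, 1.929, -0.0]
contact_force: [-0.3, -0.5, 0.3]
opening: -0.0
```

Request:
{"method": "play_rows", "body": {"moves": [[[0,0,0,0.5,0,0,1]]]}}

```text
clock: 6.8
tcp_pos: [0.5761, 0.012, 0.1079]
orientation: [2.48, 1.929, -0.0]
contact_force: [-0.0, 0.3, -0.5]
opening: -0.0001
```

```bash
cat > edge.py <<'E'
from h import *
import pickle,sys
for n in sys.argv[1:]:
    o,w=pickle.load(open(n+'.pkl','rb'));im=w["color"].astype(float)
    out=[]
    for c in(145,160,175,320,340,360):
        d=(im[:,:,2]-im[:,:,0])[:,c-3:c+4].mean(1); r=np.where(d>40)[0].max()
        f=r+(d[r]-40)/(d[r]-d[r+1])
        out.append(round(L(ray(w,(c,f),.08,o))[1],2))
    print(n,out,np.mean(out))
E
python3 look.py w6;python3 edge.py w3 w4 w5 w6
```

```text
L [-10.4 128.5 107.9] yaw 75.74 F [-0.   0.3 -0.5] t 6.8
w3 [np.float64(146.64), np.float64(146.53), np.float64(146.56), np.float64(146.61), np.float64(146.62), np.float64(146.66)] 146.60333333333332
w4 [np.float64(146.67), np.float64(146.71), np.float64(146.73), np.float64(146.72), np.float64(146.68), np.float64(146.77)] 146.71333333333334
w5 [np.float64(145.08), np.float64(144.94), np.float64(144.94), np.float64(144.97), np.float64(145.0), np.float64(145.14)] 145.01166666666666
w6 [np.float64(147.87), np.float64(147.83), np.float64(147.82), np.float64(147.84), np.float64(147.7), np.float64(147.78)] 147.80666666666664
```

Request:
{"method": "play_rows", "body": {"moves": [[[0,0,0,-10,0,0,1],[0,0,0,-25,0,0,1],[0,0,0,-22.5,0,0,1],[0,0,0,0,0,0,1],[0,0,0,0,0,0,1]]]}}

```text
clock: 7.35
tcp_pos: [0.5619, -0.0442, 0.108]
orientation: [2.481, 1.928, 0.0]
contact_force: [-0.3, 0.6, 0.4]
opening: 0.0003
```

```bash
python3 look.py w7; python3 edge.py w2 w5 w7; python3 -c "
import cv2
a=cv2.imread('pics/w7.png')[150:350,140:700];cv2.imwrite('pics/w7c.png',cv2.resize(a,None,fx=1.4,fy=2.8,interpolation=cv2.INTER_CUBIC))"
```

```text
L [-10.1  70.5 108. ] yaw 75.7 F [-0.3  0.6  0.4] t 7.35
w2 [np.float64(145.05), np.float64(145.06), np.float64(145.13), np.float64(145.11), np.float64(145.21), np.float64(145.24)] 145.13333333333335
w5 [np.float64(145.08), np.float64(144.94), np.float64(144.94), np.float64(144.97), np.float64(145.0), np.float64(145.14)] 145.01166666666666
w7 [np.float64(145.88), np.float64(145.9), np.float64(145.93), np.float64(145.97), np.float64(145.99), np.float64(145.97)] 145.94
```

View pics/w7c.png

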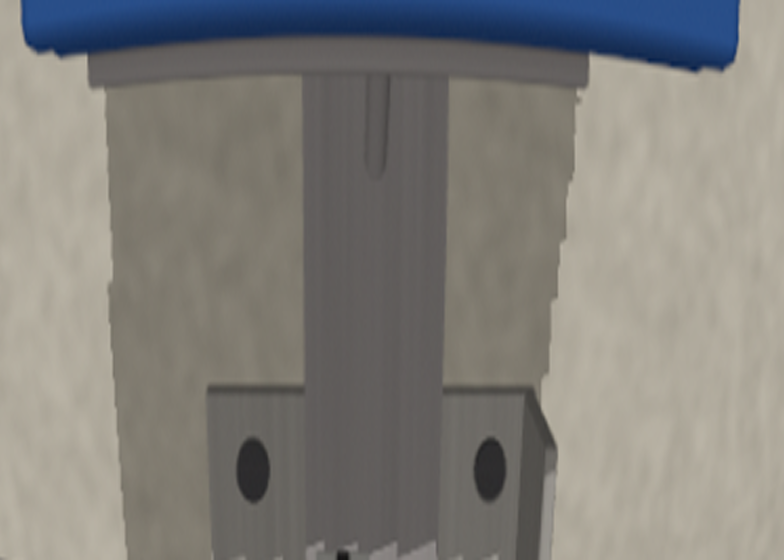

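```bash
python3 st.py b; python3 - <<'E'
from h import *
import pickle
for n in("w2","w5","w7"):
    o,w=pickle.load(open(n+'.pkl','rb'));g=w["color"].astype(int)
    for c in(200,300):
        print(n,c,L(o["tcp_pos"])[1].round(2),[tuple(int(v) for v in g[r,c]) for r in range(*((106,124) if n!="w2" else (186,210)))])
E
```

```text
w2 200 72.75 [(65, 62, 62), (66, 63, 62), (106, 101, 100), (119, 114, 112), (117, 113, 110), (116, 112, 110), (115, 110, 108), (115, 111, 109), (114, 110, 109), (116, 112, 109), (119, 115, 113), (118, 114, 112), (136, 131, 129), (145, 140, 138), (147, 142, 139), (146, 141, 139), (144, 140, 138), (144, 139, 137), (142, 137, 135), (129, 124, 123), (103, 99, 96), (108, 105, 101), (108, 105, 100), (108, 105, 100)]
w2 300 72.75 [(63, 60, 59), (64, 62, 60), (65, 62, 61), (75, 71, 70), (106, 102, 100), (116, 113, 110), (114, 110, 108), (114, 109, 108), (113, 109, 107), (114, 109, 108), (117, 112, 110), (118, 113, 111), (129, 125, 122), (144, 139, 137), (148, 143, 140), (147, 142, 139), (145, 141, 138), (144, 139, 137), (144, 139, 137), (139, 134, 132), (111, 107, 105), (99, 96, 94), (99, 95, 93), (98, 95, 93)]
w5 200 70.89 [(33, 65, 116), (32, 61, 109), (28, 56, 102), (27, 53, 95), (24, 49, 88), (23, 46, 85), (22, 44, 81), (48, 54, 66), (64, 62, 61), (65, 62, 61), (63, 61, 60), (68, 65, 64), (80, 77, 76), (93, 89, 88), (99, 95, 94), (101, 98, 96), (102, 98, 97), (103, 100, 98)]
w5 300 70.89 [(33, 65, 115), (31, 61, 108), (28, 55, 101), (26, 51, 94), (23, 48, 88), (23, 46, 84), (28, 46, 79), (49, 55, 68), (63, 61, 60), (63, 60, 59), (63, 60, 59), (69, 66, 65), (81, 78, 77), (93, 90, 88), (98, 95, 92), (100, 96, 95), (101, 98, 96), (103, 99, 97)]
w7 200 70.52 [(23, 47, 86), (23, 45, 83), (29, 47, 80), (62, 65, 78), (88, 86, 86), (98, 94, 92), (98, 95, 93), (100, 97, 95), (102, 98, 96), (104, 99, 98), (103, 99, 97), (99, 95, 93), (110, 106, 98), (125, 120, 109), (126, 121, 110), (125, 120, 109), (125, 119, 108), (125, 120, 109)]
w7 300 70.52 [(23, 47, 85), (23, 46, 83), (24, 45, 79), (68, 70, 77), (92, 88, 86), (97, 94, 92), (98, 94, 93), (100, 96, 94), (101, 97, 95), (102, 98, 96), (101, 97, 96), (95, 91, 90), (92, 89, 87), (96, 93, 91), (97, 93, 92), (98, 94, 92), (97, 93, 92), (97, 93, 92)]
```

View pics/bs.png

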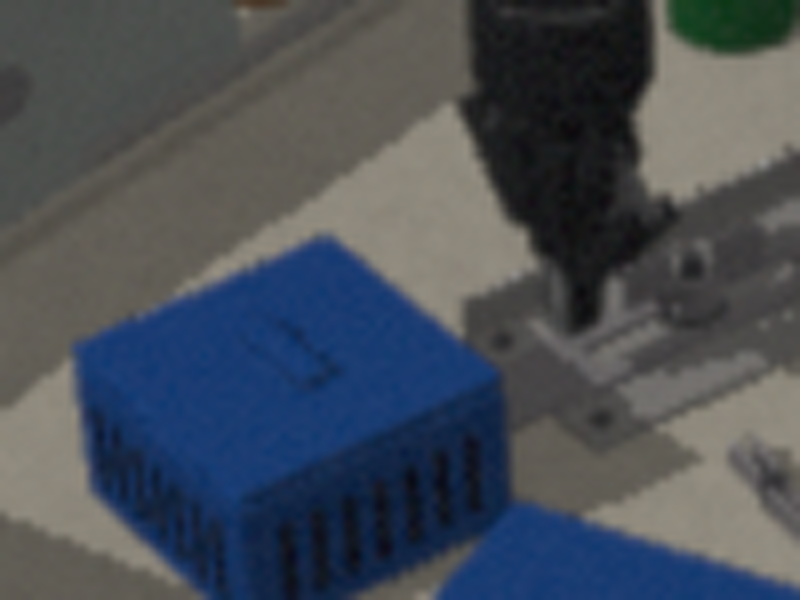

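Request:
{"method": "play_rows", "body": {"moves": [[[0,0,0,20,0,0,1],[0,0,0,20,0,0,1],[0,0,0,10,0,0,1],[0,0,0,4,0,0,1],[0,0,0,2,0,0,1],[0,0,0,1,0,0,1],[0,0,0,1,0,0,1],[0,0,0,0.5,0,0,1],[0,0,0,0,0,0,1]]]}}

```text
clock: 8.4
tcp_pos: [0.5763, 0.013, 0.1079]
orientation: [2.48, 1.929, -0.001]
contact_force: [0.7, -1.9, 0.6]
opening: 0.0
```

Request:
{"method": "play_rows", "body": {"moves": [[[0,0,0,0.3,0,0,1]]]}}

```text
clock: 8.5
tcp_pos: [0.5763, 0.013, 0.1079]
orientation: [2.48, 1.928, -0.001]
contact_force: [-1.4, -5.5, 3.0]
opening: 0.0
```

Request:
{"method": "play_rows", "body": {"moves": [[[0,0,0,0.3,0,0,1]]]}}

```text
clock: 8.6
tcp_pos: [0.5764, 0.0131, 0.1079]
orientation: [2.48, 1.928, -0.002]
contact_force: [-2.3, -7.6, 3.0]
opening: -0.0002
```

```bash
python3 look.py w8;python3 edge.py w6 w8
```

```text
L [-10.4 129.6 107.9] yaw 75.74 F [-2.3 -7.6  3. ] t 8.6
w6 [np.float64(147.87), np.float64(147.83), np.float64(147.82), np.float64(147.84), np.float64(147.7), np.float64(147.78)] 147.80666666666664
w8 [np.float64(147.83), np.float64(147.77), np.float64(147.74), np.float64(147.89), np.float64(147.78), np.float64(147.88)] 147.815
```

Request:
{"method": "play_rows", "body": {"moves": [[[0,0,0,-3,0,0,1],[0,0,0,-10,0,0,1],[0,0,0,-20,0,0,1],[0,0,0,0,0,-20,1],[0,0,0,0,0,-30,1],[0,0,0,0,0,-30,1],[0,0,0,0,0,0,1]]]}}

```text
clock: 9.35
tcp_pos: [0.5697, -0.0184, 0.1914]
orientation: [2.477, 1.927, 0.006]
contact_force: [0.9, -0.1, -0.2]
opening: -0.0001
```

```bash
cat >> h.py <<'E'
def fing(phi,r=30,d=13.5):
    p=np.radians(phi);u=np.array([np.sin(p),np.cos(p)]);t=np.array([np.cos(p),-np.sin(p)])
    return r*u-d*t
def goal(phi,z,r=30,d=13.5):
    o=bot.get_obs();x,y=fing(phi,r,d);y0=75.5-(phi-270)
    dz=np.radians((yaw(o)[0]-y0+180)%360-180)
    return tool(W(x,y,z),o).round(1),round(dz,3),o["joint_pos"].round(2)
E
python3 - <<'E'
from h import *
o=bot.get_obs();print(L(o["tcp_pos"]),goal(168,200))
import pickle
t=eyes.camera("top");g=t["color"]
hsv=cv2.cvtColor(g,cv2.COLOR_RGB2HSV);m=cv2.inRange(hsv,(45,100,20),(80,255,255))
n,l,s,c=cv2.connectedComponentsWithStats(m);i=1+s[1:,4].argmax();print(c[i],s[i])
print("spray",L(ray(t,c[i],.08)))
s0=cv2.imread("pics/side0.png")
E
```

```text
[ -8.94304791  97.4373668  191.3510644 ] (array([-124.1,   27.9,   -8.7]), np.float64(-1.776), array([ 0.19,  0.6 , -0.37,  1.83,  0.3 ,  0.76, -0.59]))
[363.7490566   95.51509434] [351  78  29  32 530]
spray [ 174.09517166 -160.81932991   80.        ]
```

```bash
cat >> h.py <<'E'
def goal(phi,z,r=30,d=17):
    o=bot.get_obs();x,y=fing(phi,r,d);y0=75.5-(phi-270)-90
    dz=np.radians((yaw(o)[0]-y0+180)%360-180)
    return tool(W(x,y,z),o).round(1),round(dz,3),o["joint_pos"].round(2)
E
python3 - <<'E'
from h import *
print(fing(168,30,17),goal(168,150))
E
```

```text
[ 22.86585994 -25.80992928] (array([-123.2,   31.8,   39.5]), np.float64(-0.205), array([ 0.19,  0.6 , -0.37,  1.83,  0.3 ,  0.76, -0.59]))
```

Request:
{"method": "play_rows", "body": {"moves": [[[0,0,0,-31,8,0,1],[0,0,0,-31,8,0,1],[0,0,0,-31,8,0,1],[0,0,0,-30.2,7.8,0,1],[0,0,-0.1,0,0,0,1],[0,0,-0.105,0,0,0,1],[0,0,0,0,0,0,1],[0,0,0,0,0,0,1]]]}}

```text
clock: 10.2
tcp_pos: [0.5687, -0.1452, 0.1872]
orientation: [-2.272, -2.169, 0.001]
contact_force: [-0.3, 0.9, 0.4]
opening: 0.0001
```

```bash
python3 look.py w9; python3 -c "
from h import *
print(goal(168,105))"
```

```text
L [ 21.8 -25.6 187.2] yaw 87.35 F [-0.3  0.9  0.4] t 10.2
(array([-0.6,  1. , 82.4]), np.float64(-0.002), array([ 0.44,  0.64, -0.42,  1.78,  0.34,  0.79, -0.19]))
```

View pics/w9.png

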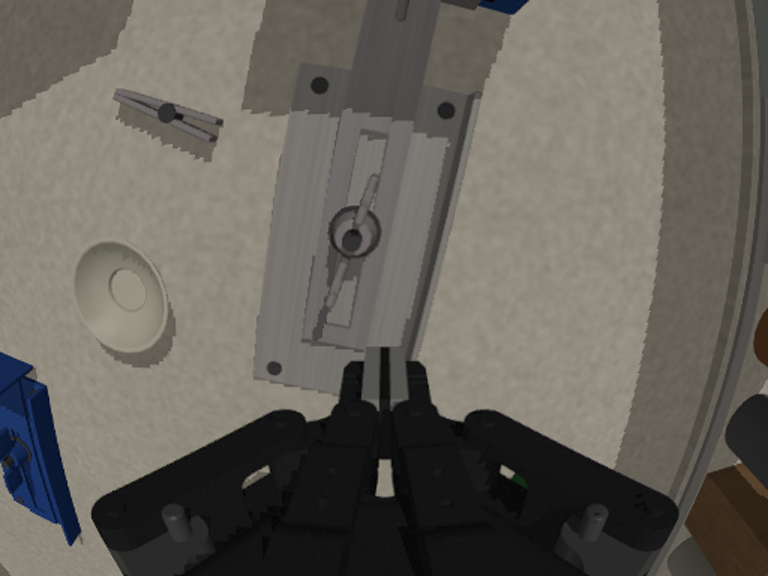

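Request:
{"method": "play_rows", "body": {"moves": [[[0,0,-0.143,0,0,0,1],[0,0,-0.143,0,0,0,1],[0,0,-0.143,0,0,0,1],[0,0,-0.143,0,0,0,1],[0,0,-0.143,0,0,0,1],[0,0,-0.143,0,0,0,1],[0,0,-0.143,0,0,0,1],[0,0,-0.143,0,0,0,1],[0,0,-0.143,0,0,0,1],[0,0,-0.143,0,0,0,1],[0,0,-0.143,0,0,0,1],[0,0,0,0,0,0,1]]]}}

```text
clock: 11.45
tcp_pos: [0.5689, -0.145, 0.1875]
orientation: [-0.063, -3.14, -0.001]
contact_force: [0.8, 0.8, -0.2]
opening: -0.0002
```

```bash
cat >> h.py <<'E'
def goal(phi,z,r=30,d=13.5):
    o=bot.get_obs();x,y=fing(phi,r,d);y0=75.5-(phi-270)
    dz=np.radians((yaw(o)[0]-y0+180)%360-180)
    return tool(W(x,y,z),o).round(1),round(dz,3),o["joint_pos"].round(2)
E
python3 look.py w10; python3 -c "
from h import *
print(goal(168,105))"
```

```text
L [ 21.9 -25.3 187.5] yaw 177.72 F [ 0.8  0.8 -0.2] t 11.45
(array([ 2.7, -0.7, 82.5]), np.float64(-0.002), array([ 0.69,  0.73, -0.8 ,  1.77,  0.64,  0.92,  1.13]))
```

View pics/w10.png

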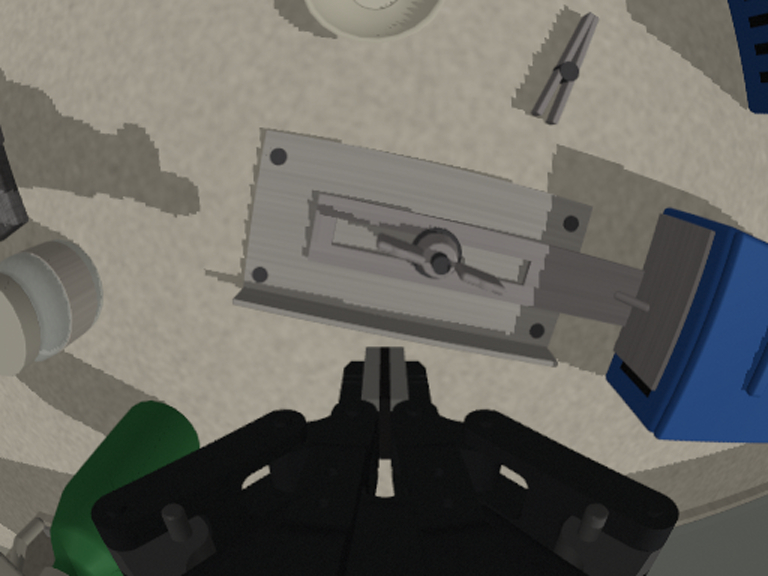

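Request:
{"method": "play_rows", "body": {"moves": [[[0,0,0,2.7,-0.7,0,1],[0,0,0,0,0,20,1],[0,0,0,0,0,20,1],[0,0,0,0,0,20,1],[0,0,0,0,0,12,1],[0,0,0,0,0,10,1],[0,0,0,0,0,0,1]]]}}

```text
clock: 12.2
tcp_pos: [0.566, -0.1455, 0.1051]
orientation: [-0.066, -3.14, -0.0]
contact_force: [0.0, 0.4, -0.3]
opening: 0.0001
```

```bash
python3 look.py w11; python3 -c "
from h import *
print(goal(168,105))"
```

```text
L [ 19.2 -26.6 105.1] yaw 177.61 F [ 0.   0.4 -0.3] t 12.2
(array([ 0.1, -0. ,  0.9]), np.float64(0.002), array([ 0.64,  0.84, -0.72,  1.81,  0.76,  0.79,  1.05]))
```

View pics/w11.png

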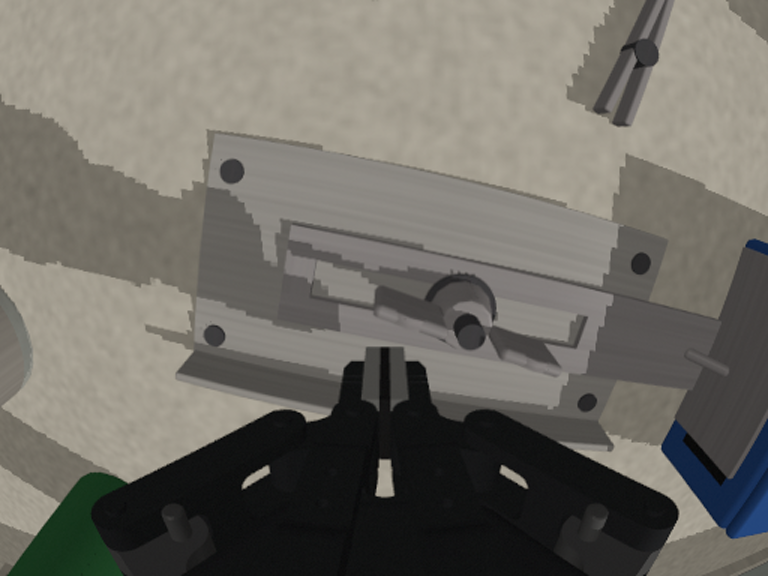

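Request:
{"method": "play_rows", "body": {"moves": [[[0,0,0.14,4.3,-1.6,0,1],[0,0,0.14,4.3,-1.6,0,1],[0,0,0.14,4.3,-1.6,0,1],[0,0,0.14,4.3,-1.6,0,1],[0,0,0.14,4.3,-1.6,0,1],[0,0,0.14,4.3,-1.6,0,1],[0,0,0.14,4.3,-1.6,0,1],[0,0,0.14,4.3,-1.6,0,1]]]}}

```text
clock: 13.05
tcp_pos: [0.5322, -0.14, 0.1069]
orientation: [1.731, 2.62, 0.0]
contact_force: [-0.8, -2.0, -0.3]
opening: -0.0001
```

```bash
python3 look.py w12; python3 -c "
from h import *
print(goal(232.2,105))"
```

```text
L [-14.8 -29.6 106.9] yaw 113.09 F [-0.8 -2.  -0.3] t 13.05
(array([ 0. , -0.1,  2. ]), np.float64(-0.012), array([ 0.47,  0.73, -0.45,  1.91,  0.52,  0.62,  0.08]))
```

View pics/w12.png

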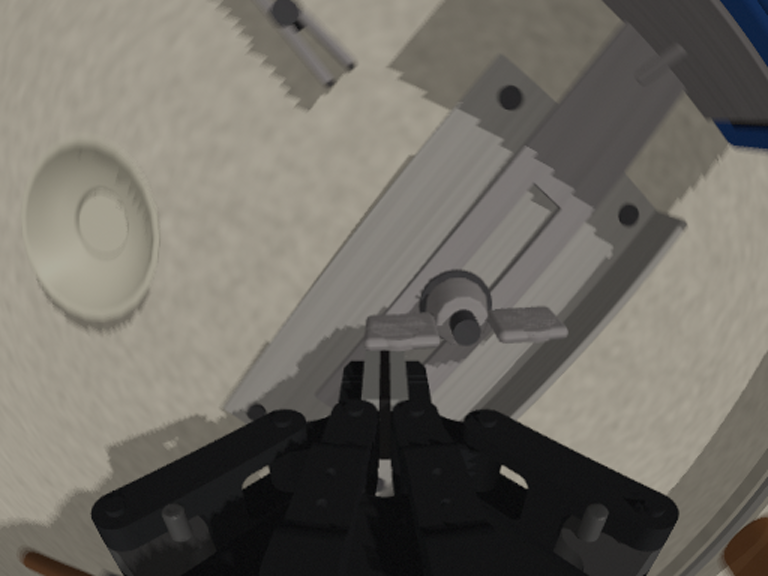

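Request:
{"method": "play_rows", "body": {"moves": [[[0,0,0.14,4.3,-1.6,0.3,1],[0,0,0.14,4.3,-1.6,0.3,1],[0,0,0.14,4.3,-1.6,0.3,1],[0,0,0.14,4.3,-1.6,0.3,1],[0,0,0.14,4.3,-1.6,0,1],[0,0,0.14,4.3,-1.6,0,1],[0,0,0.14,4.3,-1.6,0,1],[0,0,0.14,4.3,-1.6,0,1],[0,0,0.14,4.3,-1.6,0,1],[0,0,0.14,4.3,-1.6,0,1],[0,0,0.14,4.3,-1.6,0,1],[0,0,0.14,4.3,-1.6,0,1]]]}}

```text
clock: 14.3
tcp_pos: [0.5325, -0.0906, 0.1053]
orientation: [-3.106, -0.466, -0.001]
contact_force: [-2.1, -1.2, 0.3]
opening: 0.0001
```

```bash
python3 look.py w13; python3 -c "
from h import *
print(goal(328.4,105))"
```

```text
L [-26.9  18.2 105.3] yaw 17.06 F [-2.1 -1.2  0.3] t 14.3
(array([-0.9,  0.3,  0.3]), np.float64(-0.009), array([ 0.07,  0.69, -0.01,  1.96,  0.01,  0.5 , -1.24]))
```

View pics/w13.png

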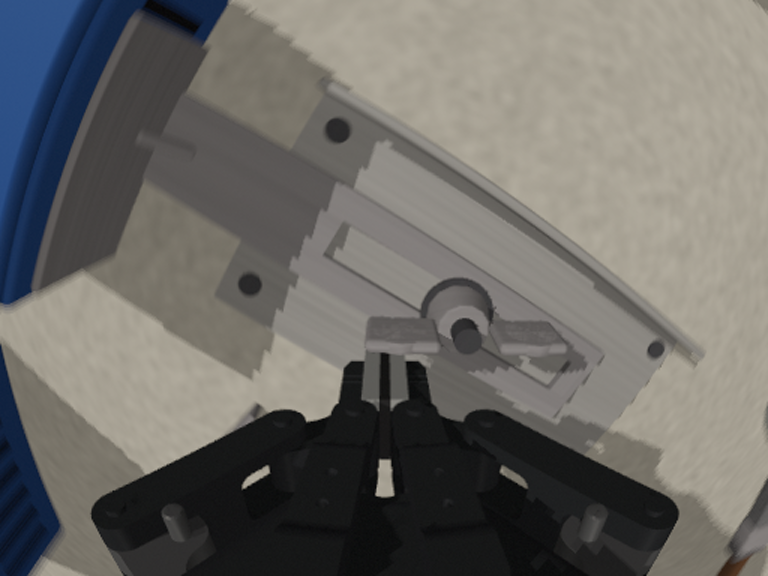

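Request:
{"method": "play_rows", "body": {"moves": [[[0,0,0.14,4.3,-1.6,0,1],[0,0,0.14,4.3,-1.6,0,1],[0,0,0.14,4.3,-1.6,0,1],[0,0,0,0,0,0,1],[0,0,0,-6,0,0,1],[0,0,0,0,0,-25,1],[0,0,0,0,0,-30,1],[0,0,-0.14,0,0,0,1],[0,0,-0.14,0,0,0,1],[0,0,-0.14,0,0,0,1],[0,0,-0.14,0,0,0,1],[0,0,-0.14,0,0,0,1]]]}}

```text
clock: 15.55
tcp_pos: [0.5376, -0.0835, 0.16]
orientation: [3.005, 0.917, 0.001]
contact_force: [-0.0, 0.2, -0.3]
opening: -0.0003
```

Request:
{"method": "play_rows", "body": {"moves": [[[0,0,-0.148,0,0,0,1],[0,0,-0.148,0,0,0,1],[0,0,-0.148,0,0,0,1],[0,0,-0.148,0,0,0,1],[0,0,-0.148,0,0,0,1],[0,0,-0.148,0,0,0,1],[0,0,-0.148,0,0,0,1],[0,0,-0.148,0,0,0,1],[0,0,-0.148,0,0,0,1],[0,0,-0.148,0,0,0,1],[0,0,-0.148,0,0,0,1],[0,0,-0.148,0,0,0,1]]]}}

```text
clock: 16.75
tcp_pos: [0.5378, -0.0836, 0.1601]
orientation: [1.183, 2.909, 0.0]
contact_force: [-0.4, 0.4, -0.1]
opening: 0.0
```

```bash
python3 look.py w14; python3 -c "
from h import *
print(goal(152,160))"
```

```text
L [-23.5  26.3 160.1] yaw 135.72 F [-0.4  0.4 -0.1] t 16.75
(array([-65.9, -16.2,   0. ]), np.float64(-0.999), array([ 0.44,  0.65, -0.55,  1.91,  0.5 ,  0.72,  0.41]))
```

View pics/w14.png

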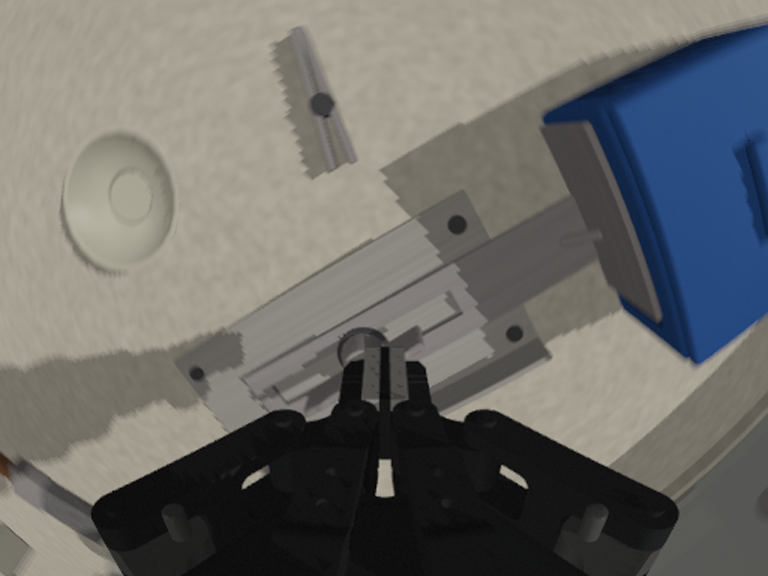

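Request:
{"method": "play_rows", "body": {"moves": [[[0,0,0,-22,-5.4,0,1],[0,0,0,-22,-5.4,0,1],[0,0,0,-22,-5.4,0,1],[0,0,-0.143,0,0,0,1],[0,0,-0.143,0,0,0,1],[0,0,-0.143,0,0,0,1],[0,0,-0.143,0,0,0,1],[0,0,-0.143,0,0,0,1],[0,0,-0.143,0,0,0,1],[0,0,-0.143,0,0,0,1],[0,0,0,0,0,0,1]]]}}

```text
clock: 17.9
tcp_pos: [0.573, -0.1418, 0.1598]
orientation: [-0.344, 3.122, 0.0]
contact_force: [-0.6, -0.4, 0.3]
opening: -0.0
```

```bash
python3 look.py w15; python3 -c "
from h import *
print(goal(152,105))"
```

```text
L [ 25.1 -21.2 159.8] yaw -167.41 F [-0.6 -0.4  0.3] t 17.9
(array([-1.1,  0.5, 54.8]), np.float64(-0.022), array([ 0.66,  0.77, -0.78,  1.78,  0.69,  0.89,  1.35]))
```

View pics/w15.png

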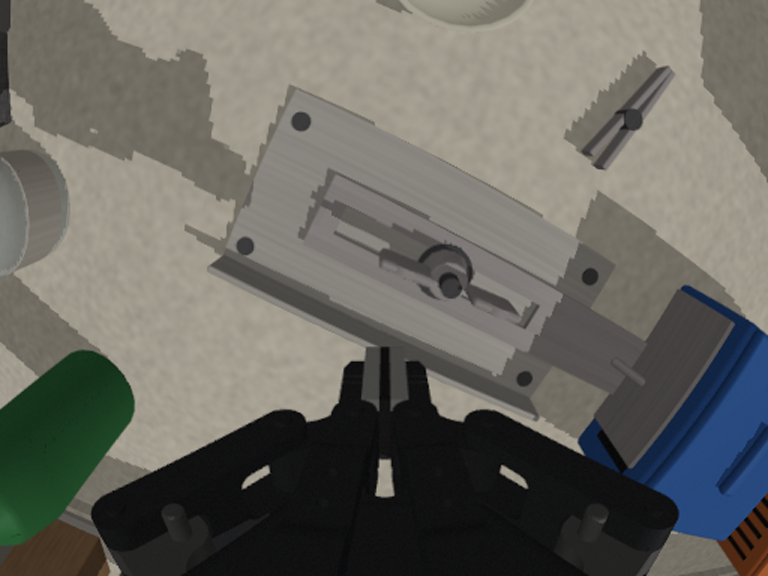

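Request:
{"method": "play_rows", "body": {"moves": [[[0,0,-0.02,-1,0.5,0,1],[0,0,0,0,0,20,1],[0,0,0,0,0,20,1],[0,0,0,0,0,15,1],[0,0,0,0,0,0,1],[0,0,0.14,4.3,-1.6,0.2,1],[0,0,0.14,4.3,-1.6,0.2,1],[0,0,0.14,4.3,-1.6,0.2,1],[0,0,0.14,4.3,-1.6,0.2,1],[0,0,0.14,4.3,-1.6,0.2,1],[0,0,0.14,4.3,-1.6,0.2,1]]]}}

```text
clock: 19.05
tcp_pos: [0.5487, -0.1474, 0.1046]
orientation: [0.944, 2.995, 0.0]
contact_force: [-0.0, -0.6, 0.8]
opening: -0.0002
```

```bash
python3 look.py w16; python3 -c "
from h import *
print(goal(200.1,105))"
```

```text
L [  3.  -32.7 104.6] yaw 145.02 F [-0.  -0.6  0.8] t 19.05
(array([-0.1, -0.2, -0.4]), np.float64(-0.015), array([ 0.53,  0.77, -0.53,  1.86,  0.6 ,  0.67,  0.59]))
```

View pics/w16.png

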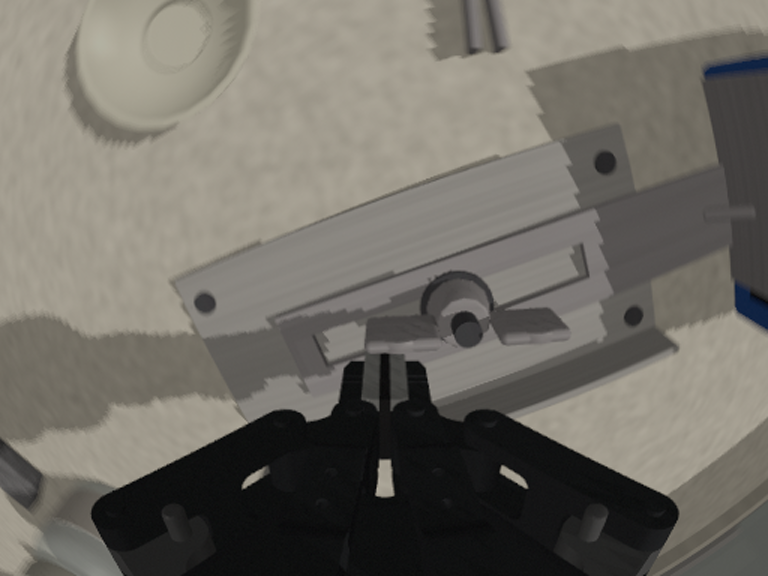

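Pushing the second wing. I carry on through about 150° more.

Request:
{"method": "play_rows", "body": {"moves": [[[0,0,0.14,4.3,-1.6,0.2,1],[0,0,0.14,4.3,-1.6,0.2,1],[0,0,0.14,4.3,-1.6,0,1],[0,0,0.14,4.3,-1.6,0,1],[0,0,0.14,4.3,-1.6,0,1],[0,0,0.14,4.3,-1.6,0,1],[0,0,0.14,4.3,-1.6,0,1],[0,0,0.14,4.3,-1.6,0,1],[0,0,0.14,4.3,-1.6,0,1],[0,0,0.14,4.3,-1.6,0,1]]]}}

```text
clock: 20.1
tcp_pos: [0.5216, -0.1144, 0.1038]
orientation: [2.649, 1.688, 0.001]
contact_force: [-0.2, -2.4, 0.4]
opening: -0.0
```

```bash
python3 look.py w17; python3 -c "
from h import *
print(goal(279.5,105))"
```

```text
L [-31.5  -7.6 103.8] yaw 65.01 F [-0.2 -2.4  0.4] t 20.1
(array([-1.8,  0.1, -1.2]), np.float64(-0.026), array([ 0.23,  0.68, -0.17,  1.97,  0.22,  0.51, -0.54]))
```

Request:
{"method": "play_rows", "body": {"moves": [[[0,0,0.14,4.3,-1.5,0,1],[0,0,0.14,4.3,-1.5,0,1],[0,0,0.14,4.3,-1.6,0,1],[0,0,0.14,4.3,-1.6,0,1],[0,0,0.14,4.3,-1.6,0,1],[0,0,0.14,4.3,-1.6,0,1],[0,0,0.14,4.3,-1.6,0,1],[0,0,0.14,4.3,-1.6,0,1],[0,0,0.14,4.3,-1.6,0,1],[0,0,0,0,0,0,1]]]}}

```text
clock: 21.15
tcp_pos: [0.5449, -0.0829, 0.1032]
orientation: [-3.135, 0.188, 0.0]
contact_force: [-0.6, 0.4, 0.4]
opening: -0.0001
```

```bash
python3 look.py w18; python3 -c "
from h import *
print(goal(353,105))"
```

```text
L [-16.9  28.8 103.2] yaw -6.85 F [-0.6  0.4  0.4] t 21.15
(array([-0.1,  0.4, -1.8]), np.float64(0.016), array([-0.07,  0.71,  0.15,  1.93, -0.21,  0.51, -1.45]))
```

View pics/w18.png

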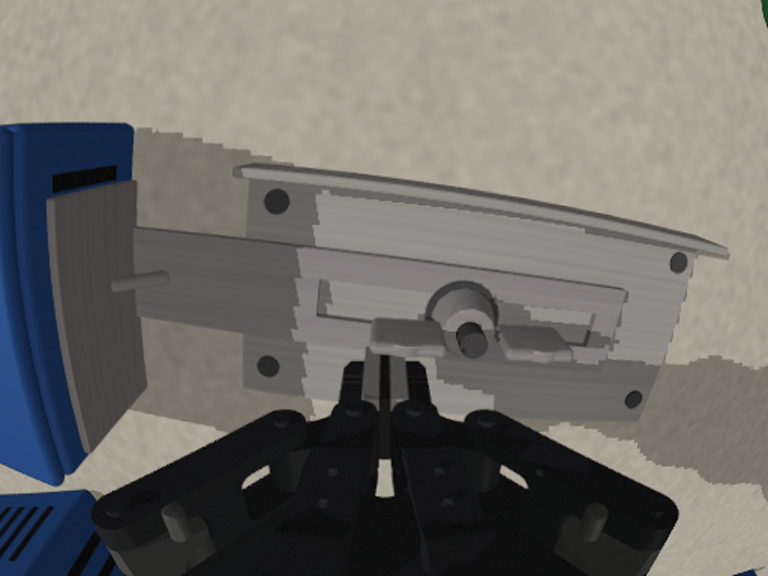

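Request:
{"method": "play_rows", "body": {"moves": [[[0,0,0,-6,0,0,1],[0,0,0,0,0,-25,1],[0,0,0,0,0,-32,1],[0,0,-0.148,0,0,0,1],[0,0,-0.148,0,0,0,1],[0,0,-0.148,0,0,0,1],[0,0,-0.148,0,0,0,1],[0,0,-0.148,0,0,0,1],[0,0,-0.148,0,0,0,1],[0,0,-0.148,0,0,0,1],[0,0,-0.148,0,0,0,1],[0,0,-0.148,0,0,0,1]]]}}

```text
clock: 22.4
tcp_pos: [0.538, -0.0831, 0.1603]
orientation: [2.574, 1.8, 0.0]
contact_force: [-0.3, -1.1, 0.1]
opening: 0.0
```

Request:
{"method": "play_rows", "body": {"moves": [[[0,0,-0.148,0,0,0,1],[0,0,-0.148,0,0,0,1],[0,0,-0.148,0,0,0,1],[0,0,-0.148,0,0,0,1],[0,0,-0.148,0,0,0,1],[0,0,-0.148,0,0,0,1],[0,0,-0.148,0,0,0,1],[0,0,-0.148,0,0,0,1],[0,0,-0.148,0,0,0,1],[0,0,-0.148,0,0,0,1],[0,0,-0.148,0,0,0,1],[0,0,-0.148,0,0,0,1]]]}}

```text
clock: 23.6
tcp_pos: [0.5381, -0.0832, 0.1605]
orientation: [0.228, 3.132, -0.0]
contact_force: [-0.6, 0.4, -0.2]
opening: 0.0001
```

```bash
python3 look.py w19; python3 -c "
from h import *
print(goal(152,160))"
```

```text
L [-23.3  26.8 160.5] yaw 171.68 F [-0.6  0.4 -0.2] t 23.6
(array([-43.6, -52.2,   0.4]), np.float64(-0.372), array([ 0.5 ,  0.67, -0.64,  1.9 ,  0.57,  0.76,  0.97]))
```

Request:
{"method": "play_rows", "body": {"moves": [[[0,0,0,-14.5,-17.4,0,1],[0,0,0,-14.5,-17.4,0,1],[0,0,0,-14.5,-17.4,0,1],[0,0,-0.124,0,0,0,1],[0,0,-0.124,0,0,0,1],[0,0,-0.124,0,0,0,1],[0,0,0,0,0,0,1],[0,0,0,0,0,0,1]]]}}

```text
clock: 24.45
tcp_pos: [0.5731, -0.1415, 0.1602]
orientation: [-0.333, 3.124, 0.0]
contact_force: [0.3, -0.2, 0.1]
opening: 0.0
```

```bash
python3 look.py w20; python3 -c "
from h import *
print(goal(152,105))"
```

```text
L [ 25.1 -20.8 160.2] yaw -167.83 F [ 0.3 -0.2  0.1] t 24.45
(array([-1. ,  0.2, 55.3]), np.float64(-0.023), array([ 0.63,  0.75, -0.72,  1.78,  0.64,  0.86,  1.39]))
```

View pics/w20.png

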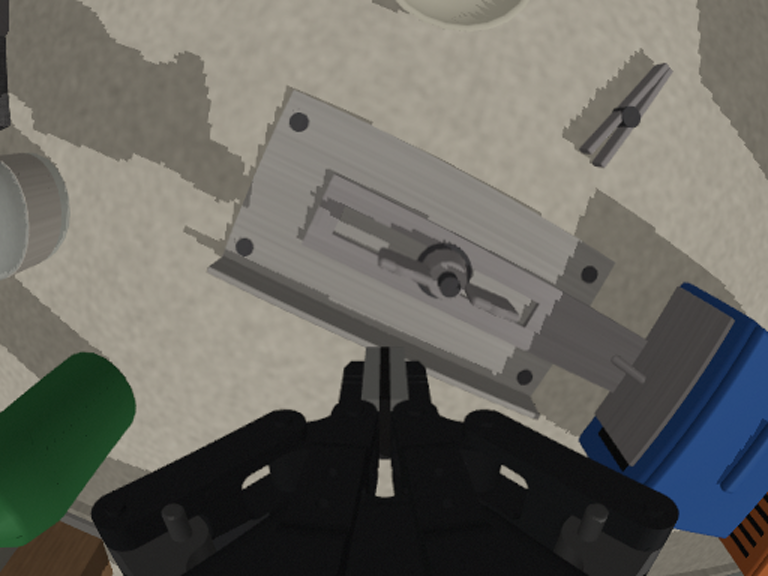

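Request:
{"method": "play_rows", "body": {"moves": [[[0,0,-0.02,-1,0.2,0,1],[0,0,0,0,0,20,1],[0,0,0,0,0,20,1],[0,0,0,0,0,15,1],[0,0,0,0,0,0,1],[0,0,0.14,4.3,-1.6,0.2,1],[0,0,0.14,4.3,-1.6,0.2,1],[0,0,0.14,4.3,-1.6,0.2,1],[0,0,0.14,4.3,-1.6,0.2,1],[0,0,0.14,4.3,-1.6,0.2,1],[0,0,0.14,4.3,-1.6,0.2,1]]]}}

```text
clock: 25.6
tcp_pos: [0.5488, -0.1475, 0.1049]
orientation: [0.943, 2.995, 0.0]
contact_force: [1.0, -1.0, 0.8]
opening: 0.0003
```

Request:
{"method": "play_rows", "body": {"moves": [[[0,0,0.14,4.3,-1.6,0,1],[0,0,0.14,4.3,-1.6,0,1],[0,0,0.14,4.3,-1.6,0,1],[0,0,0.14,4.3,-1.6,0,1],[0,0,0,0,0,0,1]]]}}

```text
clock: 26.1
tcp_pos: [0.5323, -0.1388, 0.1048]
orientation: [1.729, 2.622, 0.0]
contact_force: [0.3, 0.3, 0.6]
opening: -0.0002
```

```bash
python3 look.py w21; python3 -c "
from h import *
print(goal(232,105))"
```

```text
L [-15.1 -28.5 104.8] yaw 113.2 F [0.3 0.3 0.6] t 26.1
(array([-0.2, -0.8, -0.3]), np.float64(0.0), array([ 0.38,  0.71, -0.33,  1.92,  0.4 ,  0.57,  0.2 ]))
```

View pics/w21.png

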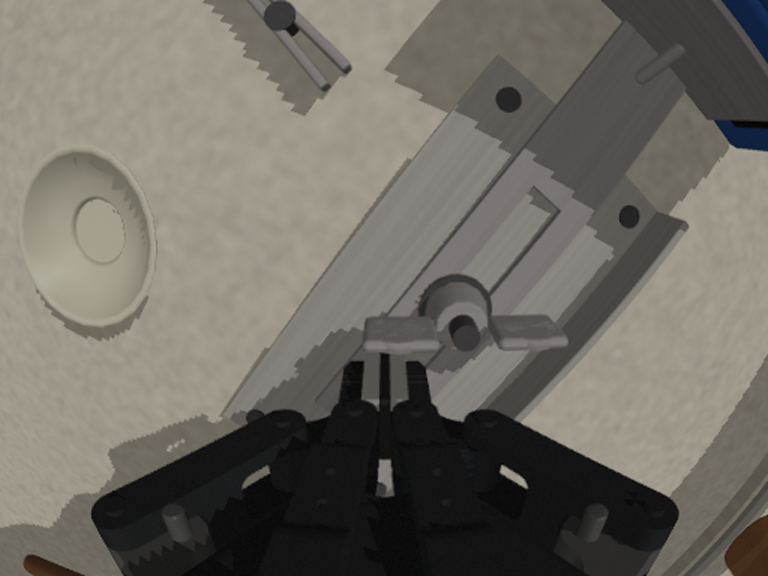

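Request:
{"method": "play_rows", "body": {"moves": [[[0,0,0.05,1.5,-0.6,0,1],[0,0,0.05,1.5,-0.6,0,1],[0,0,0.05,1.5,-0.6,0,1],[0,0,0.05,1.5,-0.6,0,1]]]}}

```text
clock: 26.55
tcp_pos: [0.5282, -0.1345, 0.1043]
orientation: [1.977, 2.441, 0.001]
contact_force: [-0.2, -1.6, 1.5]
opening: 0.0003
```

Request:
{"method": "play_rows", "body": {"moves": [[[0,0,0.05,1.5,-0.6,0,1]]]}}

```text
clock: 26.65
tcp_pos: [0.5273, -0.1332, 0.1043]
orientation: [2.037, 2.391, 0.001]
contact_force: [-0.1, -1.5, 0.5]
opening: 0.0002
```

Request:
{"method": "play_rows", "body": {"moves": [[[0,0,0.05,1.5,-0.6,0,1]]]}}

```text
clock: 26.75
tcp_pos: [0.5264, -0.1318, 0.1042]
orientation: [2.096, 2.34, 0.001]
contact_force: [-1.0, -1.0, 0.4]
opening: 0.0004
```

Request:
{"method": "play_rows", "body": {"moves": [[[0,0,0.03,1,-0.4,0,1]]]}}

```text
clock: 26.85
tcp_pos: [0.5259, -0.131, 0.1042]
orientation: [2.132, 2.307, 0.0]
contact_force: [0.2, -7.2, 2.0]
opening: -0.0004
```

```bash
python3 look.py w22; python3 -c "
from h import *
print(goal(250,105))"
```

```text
L [-23.2 -22.5 104.2] yaw 94.52 F [ 0.2 -7.2  2. ] t 26.85
(array([-0.2, -0.5, -0.8]), np.float64(-0.019), array([ 0.31,  0.7 , -0.24,  1.94,  0.3 ,  0.54, -0.06]))
```

Request:
{"method": "play_rows", "body": {"moves": [[[0,0,0,1,0,0,1]]]}}

```text
clock: 27.0
tcp_pos: [0.5259, -0.1307, 0.1042]
orientation: [2.131, 2.307, -0.001]
contact_force: [1.2, -10.8, 1.8]
opening: -0.0001
```

Request:
{"method": "play_rows", "body": {"moves": [[[0,0,0,0.5,0,0,1],[0,0,0,0,0,0,1]]]}}

```text
clock: 27.2
tcp_pos: [0.5259, -0.1307, 0.1042]
orientation: [2.131, 2.306, -0.001]
contact_force: [0.9, -11.2, 1.3]
opening: 0.0001
```

```bash
python3 look.py w23
```

```text
L [-23.3 -22.2 104.2] yaw 94.52 F [  0.9 -11.2   1.3] t 27.2
```

View pics/w23.png

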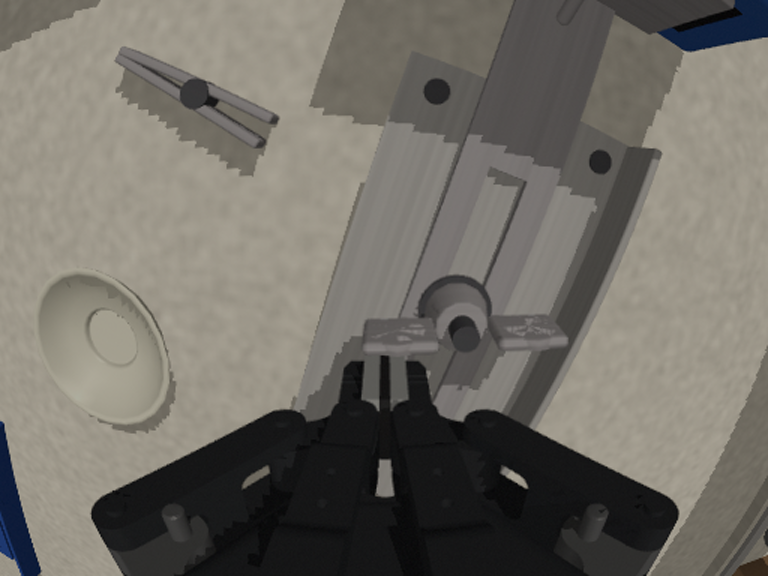

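Request:
{"method": "play_rows", "body": {"moves": [[[0,0,0,-5,0,0,1],[0,0,0,-6,0,0,1],[0,0,0,0,0,-20,1],[0,0,0,0,0,-40,1],[0,0,0,0,0,-40,1],[0,0,0,0,0,-40,1],[0,0,0,-20,0,-20,1],[0,0,0,-20,0,0,1],[0,0,0.14,-20,0,0,1],[0,0,0.14,0,0,0,1],[0,0,0,0,0,0,1],[0,0,0,0,0,0,1]]]}}

```text
clock: 28.45
tcp_pos: [0.531, -0.1995, 0.2639]
orientation: [-2.429, -1.992, -0.0]
contact_force: [-0.8, -0.2, -0.8]
opening: -0.0001
```

```bash
python3 look.py w24; python3 -c "
import cv2
w=cv2.imread('pics/w24.png')
cv2.imwrite('pics/w24c.png',cv2.resize(w[0:330,230:560],(600,600),interpolation=cv2.INTER_CUBIC))"
```

```text
L [ -1.1 -87.6 263.9] yaw 78.69 F [-0.8 -0.2 -0.8] t 28.45
```

View pics/w24.png

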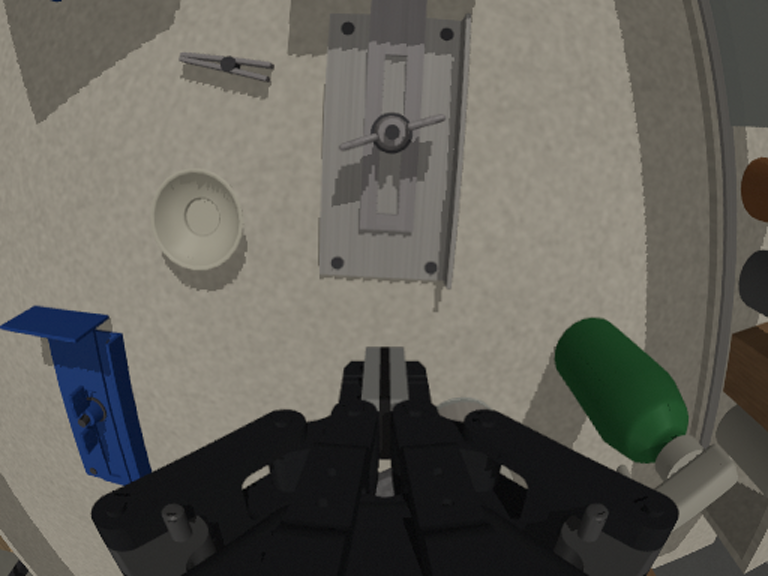

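Request:
{"method": "play_rows", "body": {"moves": [[[0,0,0.05,35,0,0,1],[0,0,0,40,0,0,1],[0,0,0,40,0,0,1],[0,0,0,30,0,20,1],[0,0,0,10,0,30,1],[0,0,0,0,0,0,1],[0,0,0,0,0,0,1]]]}}

```text
clock: 29.2
tcp_pos: [0.5679, -0.0499, 0.2142]
orientation: [-2.482, -1.926, 0.001]
contact_force: [0.7, -0.9, 0.1]
opening: -0.0001
```

```bash
python3 look.py w25; python3 - <<'E'
from h import *
import pickle
o,w=pickle.load(open('w24.pkl','rb'))
a=ray(w,(340/1.5-.2,147/1.5-.2),.044,o);b=ray(w,(445/1.5-.2,118/1.5-.2),.044,o)
d=L(b)-L(a);print("nut phi",np.degrees(np.arctan2(d[0],d[1])),np.hypot(d[0],d[1]))
cv2.imwrite('pics/w25c.png',cv2.resize(cv2.imread('pics/w25.png')[100:350,140:640],(800,400+200),interpolation=cv2.INTER_CUBIC))
E
```

```text
L [ -2.9  66.5 214.2] yaw 75.62 F [ 0.7 -0.9  0.1] t 29.2
nut phi 70.91146862353258 69.9267563274831
```

View pics/w25.png

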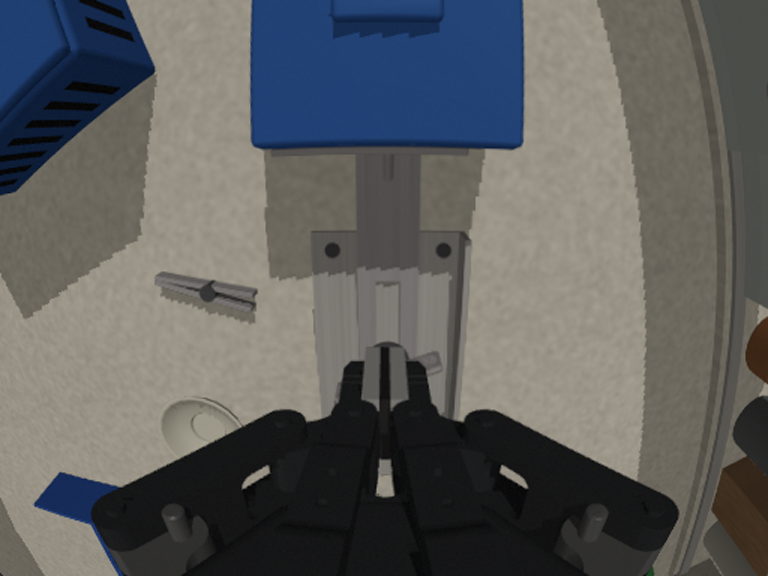

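```bash
python3 -c "
from bench import bot
print(bot.job_done())"
```

```text
the job is handed in; nothing more can be done
None
```

The fence now rests against the small blue basket and the wing nut is done up against its stop. I handed the job in at about 29 s, with the arm clear of everything.

- **Fence:** I pushed it about 35 mm along its rail with the shut fingertips. A final gentle push met 7.9 N, well above the fence's own 2.5 N of friction, and the basket did not move. The last wrist picture shows no visible gap.
- **Basket:** The first quick re-approach knocked the fence forward, and the basket shifted by roughly 0.9–1.1 mm before I slowed down. After that it held still within what I could measure, at least until the nut work began.
- **Wing nut:** Three clockwise strokes on the near side took it from about 8° until it would turn no further, holding against 11 N. The last picture puts it at about 431°, and the stop is at 429.7°.
- **Other things:** I never touched the bystanders or the look-alikes. I judged this from the pictures and did not measure each one. The full closing view from the top and side cameras was not taken.

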